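Level measure of rollers

TASK

Take the aluminium measure with the red grip, drive it along the apron into the mouth of the plywood bin and under the little heap of three white rollers until all three ride on it, heaped. Draw it straight back out under the steel strike rod, so that the rod strikes the top roller off into the bin and a level measure of two stays on it. Set the measure down upright, back where it stood.

Things in the scene. Friction and masses are not known exactly. Their poses are not given: they have to be found in the camera images.
- measure_grip (a point): Centre of the red grip of the measure, 95 mm above its flat underside. x points forward to the scooping lip, z up. The grip is 24 mm thick along x, 56 mm wide along y, 46 mm high; pinch it from above with the fingers closing along x, so that the load cannot tip it. A shorter measure with a yellow grip stands some 15 cm away and is not wanted.
- measure: The measure: loose aluminium scoop, 250 g, origin on the underside below the grip, axes as the grip's. 96 mm wide, from x = -25 mm to the lip's tip at x = 110. Its tray holds two rollers between a back wall at x = 28 (28 mm high) and a crest on the lip at x = 88 (8 mm high, then a ramp down to the tip). Inner width 90; side walls 24 high; floor 3 mm thick.
- bin_mouth (a point): Fixed plywood bin. Point on its apron (entrance floor, 7.5 mm above the bench) straight below the strike rod, half-way across. x points into the bin, z up. 120 mm wide inside; side walls 60 mm above the bench from x = -45 to 101 mm; apron from x = -45 to 10 with a lead-in slope before it (to -73), then the floor is 1.5 mm lower. The 8 mm steel rod at x = 0 has its underside 37 mm above the apron.
- bin_stop (a point): Middle of the lower edge of the bin's stop board that backs the rollers: 63 mm beyond the strike rod, 11.5 mm above the apron; axes as bin_mouth. The lip passes below it. With the measure flat, 0 to 3 mm above the apron, all three rollers ride on it once the grip is 94 mm (98 to 91) short of this board. It is out of the bin 225 mm short. Scoop and draw at some 50 mm/s.
- roller1: One of three identical white nylon rollers, 30 mm in diameter, 70 mm long with rounded ends, 40 g, smooth and slippery; origin at its centre, x along its length, which lies across the bin. Which roller ends where does not matter. At the start it lies on the bin floor against the stop board.
- roller2: One of three identical white nylon rollers, 30 mm in diameter, 70 mm long with rounded ends, 40 g, smooth and slippery; origin at its centre, x along its length, which lies across the bin. Which roller ends where does not matter. At the start it lies on the bin floor in front of the first, toward the mouth.
- roller3: One of three identical white nylon rollers, 30 mm in diameter, 70 mm long with rounded ends, 40 g, smooth and slippery; origin at its centre, x along its length, which lies across the bin. Which roller ends where does not matter. At the start it lies on top of the other two, in the valley between them.
Not all that is in view belongs to the job. What is shaped like the roller2 but green is not meant.

How it is judged:
By the outcome, as a careful person would: the job done as asked, in the order asked, and still so for the second after the job is handed in, with the robot touching nothing.
It also fails if it takes over 59 s, if anything falls off the work surface, if the arm or the gripper's body presses on something with over 40 N, if the wrist force passes 120 N, or if a joint passes its speed limit or range.

ROBOT

A 7-joint arm with a two-finger parallel gripper is mounted at the origin on a cart in front of the work surface, level with it; the furniture and walls round the work are solid. World frame = base frame: x ahead of the robot, y to its left, z up, the work surface at z = 0. Lengths are in m, angles in rad, forces in N, time in s.
With the tool pointing down it reaches from about 0.35 to 0.775 m from the base axis. Payload 3.1 kg.
Tool frame: the origin (TCP) lies midway between the tips of the shut fingers; the grasp point (between the pads) lies 19 mm behind it (ctrl.grasp_offset is the z of the grasp point in the tool frame, in m); z points along the fingers, y is the direction in which the jaws open and shut (so a half turn about z gives the same grasp; the last joint's range is limited). The gripper opens to 85 mm and grips with 20 to 120 N. Pads are 22 mm wide; open, the fingers measure 114 mm over their backs; the gripper's body (76 mm by 85 mm) begins 54 mm behind the grasp point. The pads swing forward as they close: fully open they stand 13 mm farther back than shut.
Start: joints at [1.17, 0.311, 0.014, 1.512, -0.004, 1.319, -0.027], TCP at [0.193, -0.515, 0.231] pointing down, gripper open.
Joint ranges: [-2.7, 2.7], [-0.3, 1.91], [-1.27, 1.3], [0.12, 2.57], [-1.44, 4.58], [0.2, 2.03], [-3.05, 3.05]. Speed limits (rad/s): [2.79, 2.79, 3.14, 3.14, 3.14, 3.14, 3.14].

INTERFACE

Orientations are given as a 3x3 rotation matrix whose columns are the frame's x, y, z axes.
In Python, from cell import status, viewer, workorder, ctrl gives the robot as it stands.
- The arm moves only by the tool carry_out, never from a script. Its argument "targets" is a list that holds one entry, the list of rows, each a list of 7 numbers: the opening, from 0 (shut) to 1 (fully open), then the shift along the world's x, y, z in mm, then the turn, a rotation vector about the world's x, y, z in degrees. In form: [[[claw, x, y, z, rx, ry, rz], ...]]. A call has exactly 8 rows; each row is the pose to reach, as a shift and turn from the pose measured when the call began; what a row does not reach only later rows make up. A row lasts 1/8 s, in which the tool goes at most 62.5 mm and 10.7 degrees, less where a joint would pass 70% of its speed; a pose out of reach is approached as far as the arm can. A call with a gripper value outside its range is refused whole. The fingers move at their own pace and stop on an object; "grip_force" is the grip in N (left out, the last holds). Time passes only in rows, so rows that repeat a pose let the fingers close, or fill a call up. It gives the time, the measured TCP pose, the force and the opening at its end, in the units of the state.
- status.observe(): the state, without advancing time (a new reading comes with each control period).
- viewer.camera(name): name is "side" or "top" or "wrist"; returns the picture (384x512x3 uint8, red, green, blue); there is no depth.
- viewer.camera_params(name): a dict with "fx", "fy", "cx", "cy" (pixels), "k1" (the pictures are not rectified: a ray, as slopes to the right and down, at radius r is drawn at 1 + k1 r^2 times it, then the intrinsics apply), "eye" and "orientation" of the camera in the world. Camera axes: x right, y down, z forward; pixel columns grow to the right and rows downward; lengths in m; the calibration is good to about 2 mm. A picture is of the moment at which its call begins: read the wrist's pose just before it. camera_params takes no time and is no camera call; for the wrist camera it gives the pose at the moment of the call.
- workorder.job_done(): hands the job in, once; it reports no verdict.
The state is a dict: "clock": time; "qpos": joint angles; "joint_vel": joint speeds; "joint_efforts": joint torques, N m; "eef_pos": TCP position; "tcp_rot": TCP orientation; "force": force on the tool from outside, world axes, zero at the start; "wrist_torque": the same for the moment, N m; "opening": opening from 0.0 (shut) to 1.0 (fully open).
Only numpy, scipy, OpenCV 4.12 (cv2) and the standard library are available. Lean on these libraries where they do the work, as an engineer would, in place of code of your own. Each camera call takes 0.05 s, during which the arm holds its last target.

## Working session

There is one attempt and no reset: what is moved stays moved. The work goes in short steps, Python scripts to look and compute and a tool call to move; the robot and the scene stay as the last step left them, time stands still between calls to the robot, and variables do not carry over. Pictures are saved under pics/ and viewed, and the job is handed in when it is done.

Besides the shell and the picture viewer there is one more tool, called by a JSON object that holds its "name" and its "arguments". carry_out: Moves the arm, as the interface text tells. Its arguments: {"type":"object","properties":{"targets":{"type":"array","items":{"type":"array","items":{"type":"array","items":{"type":"number"}}}},"grip_force":{"type":"number"}},"required":["targets"]}

```bash
ls; mkdir -p pics
python3 - <<'E'
from cell import status, viewer, workorder, ctrl
import cv2,numpy as np
s=status.observe()
print(s, ctrl.grasp_offset)
for n in ["side","top","wrist"]:
    p=viewer.camera_params(n); print(n,p)
    im=viewer.camera(n); cv2.imwrite(f"pics/{n}0.png",im[:,:,::-1])
E
```

```text
pics
{'clock': 0.0, 'qpos': array([ 1.1703057 ,  0.31174758,  0.014002  ,  1.51307305, -0.00439228,
        1.31918009, -0.02718606]), 'joint_vel': array([ 2.19114690e-03, -6.36030990e-04,  4.57105496e-04, -1.26157121e-03,
        8.59922690e-04,  1.09003914e-03,  8.26385415e-05]), 'joint_efforts': array([-2.99820322e-04, -3.79914308e+01,  1.45841888e-01, -2.30590010e+01,
        1.22274828e-02,  1.36437276e-02,  1.76595046e-05]), 'eef_pos': array([ 0.19287509, -0.51429186,  0.23020261]), 'tcp_rot': array([[ 9.36292954e-01,  3.51218778e-01, -9.35110395e-04],
       [ 3.51220006e-01, -9.36290409e-01,  2.18581805e-03],
       [-1.07834549e-04, -2.37499552e-03, -9.99997174e-01]]), 'force': array([-1.01604652, -0.34330602,  0.19430592]), 'wrist_torque': array([ 0.02037629, -0.05264749,  0.0029447 ]), 'opening': 0.9997038723434215} -0.0187
side {'fx': 396.8415139501018, 'fy': 396.8415139501018, 'cx': 258.34400621827734, 'cy': 191.0544009728967, 'k1': 0.035135742682100596, 'eye': array([0.31912205, 0.86295395, 0.44794353]), 'orientation': array([[-0.97396213, -0.08355372,  0.21075232],
       [-0.22622236,  0.41916376, -0.87927537],
       [-0.01487301, -0.9040578 , -0.42715135]])}
top {'fx': 417.72260412909264, 'fy': 417.72260412909264, 'cx': 251.95382652626606, 'cy': 191.3806596101583, 'k1': -0.00011996904979913784, 'eye': array([0.43952702, 0.07566012, 0.94732952]), 'orientation': array([[ 0.01542845, -0.99686423,  0.07761237],
       [-0.99972619, -0.01401379,  0.01873901],
       [-0.0175926 , -0.07788023, -0.99680749]])}
wrist {'fx': 338.47474662996854, 'fy': 338.47474662996854, 'cx': 262.60530882293926, 'cy': 193.16558763089355, 'k1': -0.10073439097700389, 'eye': array([ 0.27304984, -0.48362204,  0.3732329 ]), 'orientation': array([[ 0.35183368, -0.88453449, -0.30628713],
       [-0.93606146, -0.33296131, -0.11369131],
       [-0.00141788,  0.32670401, -0.94512564]])}
```

View pics/top0.png

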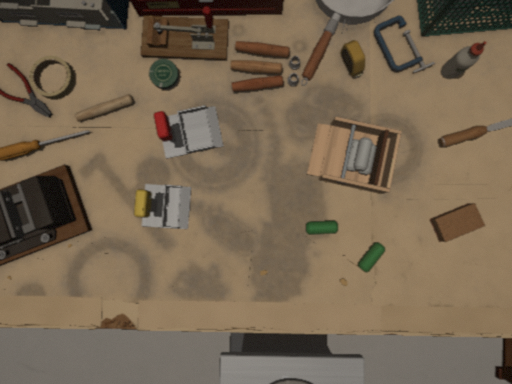

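View pics/side0.png

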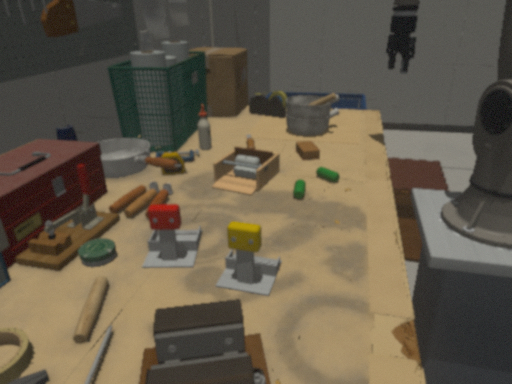

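View pics/wrist0.png

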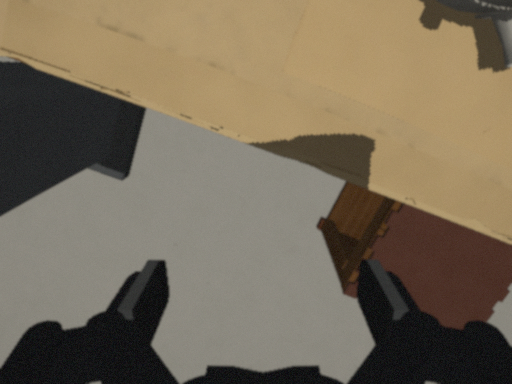

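The top view shows the red-grip measure near (190,130) with its lip to the right. The bin is near (355,155) with its mouth to the left, and the yellow-grip decoy is at (160,205). I'll zoom in to get corners.

Run:
```python
import cv2
im=cv2.imread("pics/top0.png")
cv2.imwrite("pics/top0_meas.png",cv2.resize(im[95:170,140:240],None,fx=8,fy=8,interpolation=cv2.INTER_CUBIC))
cv2.imwrite("pics/top0_bin.png",cv2.resize(im[105:205,295:415],None,fx=6,fy=6,interpolation=cv2.INTER_CUBIC))
im=cv2.imread("pics/side0.png")
cv2.imwrite("pics/side0_z.png",cv2.resize(im[135:275,130:290],None,fx=4,fy=4,interpolation=cv2.INTER_CUBIC))
```

```text
(no output)
```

View pics/top0_meas.png

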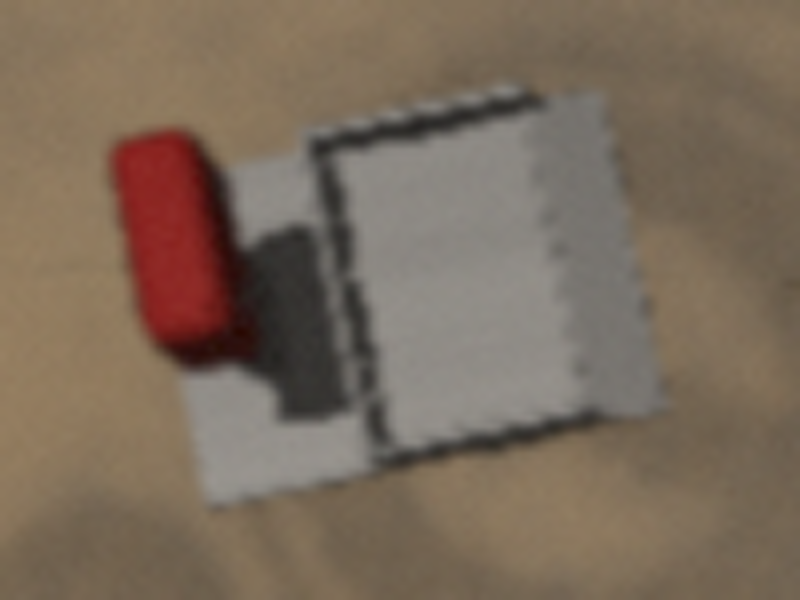

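View pics/top0_bin.png

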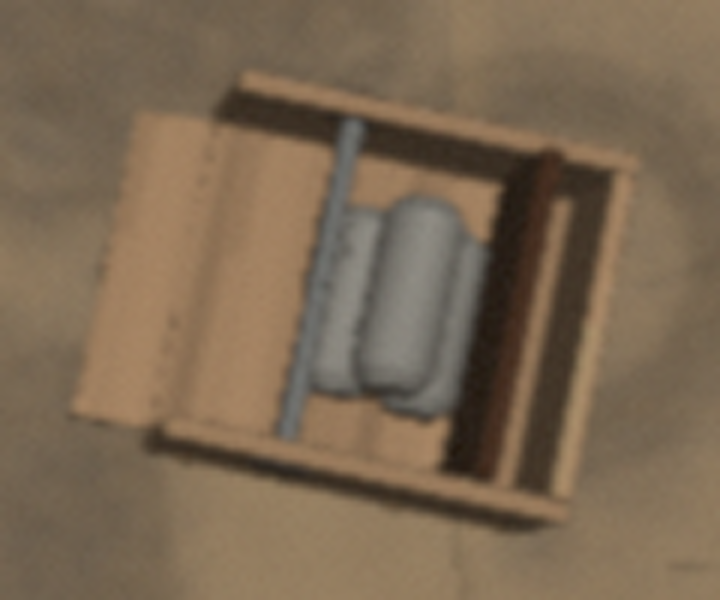

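View pics/side0_z.png

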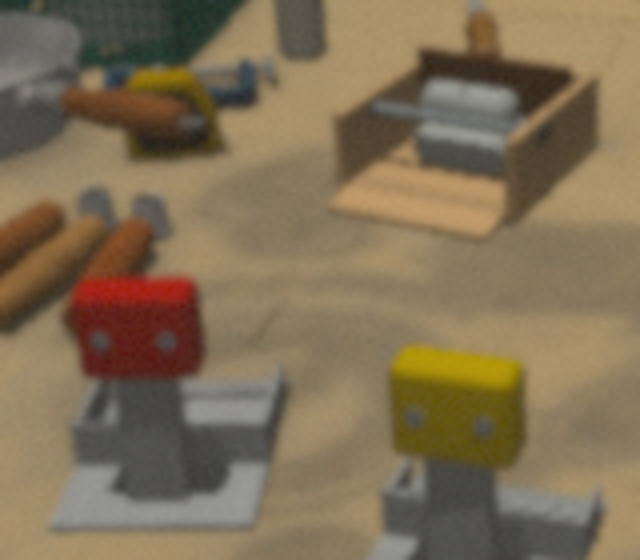

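```bash
cat > h.py <<'E'
import numpy as np, cv2
from cell import viewer
def ray(n,u,v,p=None):
    p=p or viewer.camera_params(n)
    xd=np.array([(u-p['cx'])/p['fx'],(v-p['cy'])/p['fy']]); s=xd.copy()
    for _ in range(30): s=xd/(1+p['k1']*(s@s))
    return np.array(p['eye']),np.array(p['orientation'])@np.array([s[0],s[1],1])
def onz(n,u,v,z,p=None):
    e,d=ray(n,u,v,p); return e+d*(z-e[2])/d[2]
def proj(n,X,p=None):
    p=p or viewer.camera_params(n)
    c=np.array(p['orientation']).T@(np.array(X)-p['eye']); s=c[:2]/c[2]; s=s*(1+p['k1']*(s@s))
    return np.array([p['cx']+p['fx']*s[0],p['cy']+p['fy']*s[1]])
E
python3 - <<'E'
from h import *
np.set_printoptions(precision=1,suppress=True)
def z8(u,v): return ((u+.5)/8-.5+140,(v+.5)/8-.5+95)
def z6(u,v): return ((u+.5)/6-.5+295,(v+.5)/6-.5+105)
M={'tipT':(605,92,.001),'tipB':(668,408,.001),'backB':(208,505,.003),'wallTL':(303,128,.028),'wallBL':(378,462,.028)}
P={}
for k,(u,v,z) in M.items(): P[k]=onz('top',*z8(u,v),z)*1000; print(k,P[k])
d=P['tipB']-P['tipT'];print('tip w',np.linalg.norm(d[:2]),'len',np.linalg.norm((P['tipB']-P['backB'])[:2]))
f=np.array([d[1],-d[0]]);print('fwd heading tip',np.degrees(np.arctan2(d[0]*-1,d[1])), )
e=P['tipB']-P['backB'];print('fwd heading side',np.degrees(np.arctan2(e[1],e[0])))
im=cv2.imread('pics/top0.png');hsv=cv2.cvtColor(im,cv2.COLOR_BGR2HSV)
m=((hsv[...,0]<8)|(hsv[...,0]>172))&(hsv[...,1]>140)&(hsv[...,2]>60)
m[:, :140]=0;m[:,240:]=0;m[:95]=0;m[170:]=0
c=np.argwhere(m)[:,::-1].astype(np.float32);r=cv2.minAreaRect(c);print('grip rect',r,len(c))
for q in cv2.boxPoints(r): print(onz('top',*q,.118)*1000)
# bright top face
m2=m&(hsv[...,2]>130); c2=np.argwhere(m2)[:,::-1].astype(np.float32);r2=cv2.minAreaRect(c2);print(r2,onz('top',*r2[0],.118)*1000)
B={'leadT':(138,112,0.0),'leadB':(75,415,0.0),'wTf':(245,75,.06),'wBf':(168,425,.06),'wTb':(637,160,.06),'wBb':(565,515,.06),'rodT':(352,122,.0525),'rodB':(288,437,.0525)}
for k,(u,v,z) in B.items(): P[k]=onz('top',*z6(u,v),z)*1000; print(k,P[k])
def hd(a,b): e=P[b]-P[a];return np.degrees(np.arctan2(e[1],e[0])),np.linalg.norm(e[:2])
for a,b in [('leadT','leadB'),('rodT','rodB'),('wTf','wTb'),('wBf','wBb'),('wTf','wBf')]: print(a,b,hd(a,b))
E
```

```text
tipT [710.  181.6   1. ]
tipB [617.7 161.4   1. ]
backB [587.7 292.5   3. ]
wallTL [691.  263.3  28. ]
wallBL [596.5 239.6  28. ]
tip w 94.38525815262486 len 134.52682217146113
fwd heading tip 102.33678266611376
fwd heading side -77.08511824150592
grip rect ((161.07693481445312, 124.3846206665039), (26.671791076660156, 11.374734878540039), 78.69007110595703) 290
[662.  294.9 118. ]
[666.9 272.3 118. ]
[613.2 260.  118. ]
[608.4 282.4 118. ]
((160.13461303710938, 123.67308807373047), (22.553356170654297, 7.0601806640625), 78.69007110595703) [639.  279.3 118. ]
leadT [672.4 -54.9   0. ]
leadB [555.3 -31.5   0. ]
wTf [671.6 -84.9  60. ]
wBf [544.9 -57.7  60. ]
wTb [ 642.3 -224.4   60. ]
wBb [ 514.7 -197.5   60. ]
rodT [ 656.7 -124.8   52.5]
rodB [ 542.  -101.6   52.5]
leadT leadB (np.float64(168.66723997264387), np.float64(119.4408264147509))
rodT rodB (np.float64(168.57376646356317), np.float64(117.03966132596877))
wTf wTb (np.float64(-101.88526242027947), np.float64(142.49270437133305))
wBf wBb (np.float64(-102.14786037990372), np.float64(143.08850991325298))
wTf wBf (np.float64(167.860325830935), np.float64(129.64798721439232))
```

Run:
```python
from h import *
np.set_printoptions(precision=1,suppress=True)
def z6(u,v): return ((u+.5)/6-.5+295,(v+.5)/6-.5+105)
a=np.radians(-101.8);u=np.array([np.cos(a),np.sin(a)]);l=np.array([-u[1],u[0]]);m=np.array([599.1,-114.])
for k,(x,y,z) in {'frT':(370,207,.021),'frB':(332,393,.021),'topT':(425,195,.047),'topB':(390,393,.047),'rearB':(415,415,.021),'stopTopT':(548,152,.06),'stopTopB':(485,475,.06),'stopFrontT':(513,170,.06)}.items():
    d=onz('top',*z6(x,y),z)[:2]*1000-m; print(k,d@u,d@l)
print(u,l)
g=[.6395,.279,.118]
for z in (.095,.118,0): print(proj('side',[.6395,.279,z]),proj('top',[.6395,.279,z]))
im=cv2.imread('pics/side0.png');hsv=cv2.cvtColor(im,cv2.COLOR_BGR2HSV)
mm=((hsv[...,0]<8)|(hsv[...,0]>172))&(hsv[...,1]>140)&(hsv[...,2]>60)
mm[:190]=0;mm[250:]=0;mm[:,:130]=0;mm[:,200:]=0
q=np.argwhere(mm);print(q.min(0),q.max(0),q.mean(0))
```

```text
frT 17.11498883499559 37.439473792230736
frB 17.434741121493577 -34.02715160603658
topT 30.82999978726058 39.51813923890401
topB 32.96009463861877 -34.02239290342389
rearB 48.96764043680554 -35.4094718427091
stopTopT 67.78408041922609 60.83667501427298
stopTopB 68.78751214871134 -57.70519136832493
stopFrontT 56.91944180428514 51.75657627935489
[-0.2 -1. ] [ 1.  -0.2]
[163.4 216.9] [162.9 126.1]
[161.9 205.8] [160.3 123.4]
[169.1 259.8] [172.4 135.7]
[203 148] [228 179] [215.3 163.8]
```

{"name": "carry_out", "arguments": {"targets": [[[1,28,50,0,0,0,-0.5],[1,56,100,0,0,0,-1],[1,84,150,0,0,0,-1.5],[1,112,200,0,0,0,-2],[1,140,250,0,0,0,-2.5],[1,168,300,0,0,0,-3],[1,196,350,0,0,0,-3.5],[1,224,400,0,0,0,-4]]]}}

```text
clock: 1.15
eef_pos: [0.4174, -0.1129, 0.2304]
tcp_rot: [[0.959, 0.284, -0.0], [0.284, -0.959, 0.001], [-0.0, -0.001, -1.0]]
force: [0.5, 0.0, -0.6]
opening: 0.998
```

{"name": "carry_out", "arguments": {"targets": [[[1,28,50,0,0,0,-0.5],[1,56,100,0,0,0,-1],[1,84,150,0,0,0,-1.5],[1,112,200,0,0,0,-2],[1,140,250,0,0,0,-2.5],[1,168,300,0,0,0,-3],[1,196,350,0,0,0,-3.5],[1,222,392,0,0,0,-3.7]]]}}

```text
clock: 2.15
eef_pos: [0.6398, 0.2811, 0.2296]
tcp_rot: [[0.975, 0.223, -0.001], [0.223, -0.975, 0.001], [-0.001, -0.001, -1.0]]
force: [0.6, -0.1, 0.9]
opening: 1.001
```

Run:
```python
from h import *
from cell import status
np.set_printoptions(precision=4,suppress=True)
s=status.observe();print(s['clock'],s['eef_pos'],s['tcp_rot'],s['qpos'])
p=viewer.camera_params('wrist')
im=viewer.camera('wrist');cv2.imwrite('pics/w1.png',im[:,:,::-1])
import pickle;pickle.dump(p,open('w1.pkl','wb'))
```

```text
2.15 [0.6398 0.2811 0.2296] [[ 0.9749  0.2226 -0.0012]
 [ 0.2226 -0.9749  0.0012]
 [-0.0009 -0.0014 -1.    ]] [-0.1876  0.6882 -0.5148  1.0003  0.3168  1.523  -1.9616]
```

View pics/w1.png

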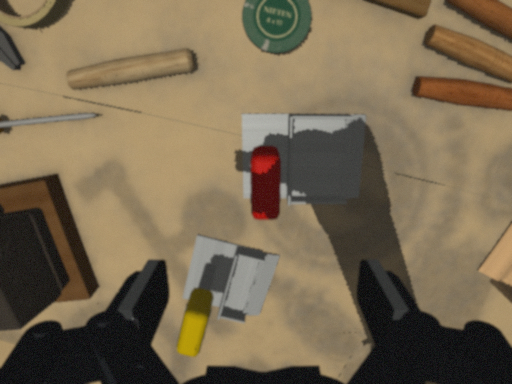

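```bash
cat > grip.py <<'E'
from h import *
def redmask(im):
    hsv=cv2.cvtColor(im,cv2.COLOR_BGR2HSV); m=((hsv[...,0]<8)|(hsv[...,0]>172))&(hsv[...,1]>140)&(hsv[...,2]>50)
    return m
E
python3 - <<'E'
from grip import *
import pickle
np.set_printoptions(precision=1,suppress=True)
p=pickle.load(open('w1.pkl','rb'));im=cv2.imread('pics/w1.png')
m=redmask(im).astype(np.uint8);n,lab,st,c=cv2.connectedComponentsWithStats(m)
i=1+np.argmax(st[1:,4]);print(st[i],c[i])
# mean silhouette vs centre projection
print('proj',proj('w',[.6395,.279,.095],p),proj('w',[.6395,.279,.118],p))
f=np.array([np.cos(np.radians(-77.2)),np.sin(np.radians(-77.2))])
print(onz('w',*c[i],.095,p)*1000)
for q in [(243,115),(365,115)]: print(q,onz('w',*q,.003,p)*1000)
cv2.imwrite('pics/w1z.png',cv2.resize(im[95:235,215:395],None,fx=4,fy=4,interpolation=cv2.INTER_CUBIC))
# predicted box corners
l=np.array([-f[1],f[0]])
for x,y,z in [(-25,48,3),(-25,-48,3),(110,48,1),(110,-48,1),(12,28,118),(-12,28,118),(12,-28,118),(-12,-28,118)]:
    X=np.array([639.5,279])+x*f+y*l; print((x,y,z),proj('w',np.array([*X,z])/1000,p),(proj('w',np.array([*X,z])/1000,p)-[215,95])*4)
E
```

```text
[ 251  146   29   74 1909] [265.2 182.5]
proj [266.2 182.7] [266.5 191.3]
[639.4 279.9  95. ]
(243, 115) [680.4 313.2   3. ]
(365, 115) [710.7 184.6   3. ]
(-25, 48, 3) [242.4 114.5] [109.4  78.1]
(-25, -48, 3) [243.7 198.5] [114.9 413.9]
(110, 48, 1) [366.4 115.3] [605.6  81.2]
(110, -48, 1) [358.7 198.1] [574.8 412.3]
(12, 28, 118) [282.3 156.8] [269.1 247.2]
(-12, 28, 118) [251.  156.7] [144.1 247. ]
(12, -28, 118) [280.9 223.6] [263.5 514.3]
(-12, -28, 118) [251.7 223.5] [146.7 514.1]
```

View pics/w1z.png

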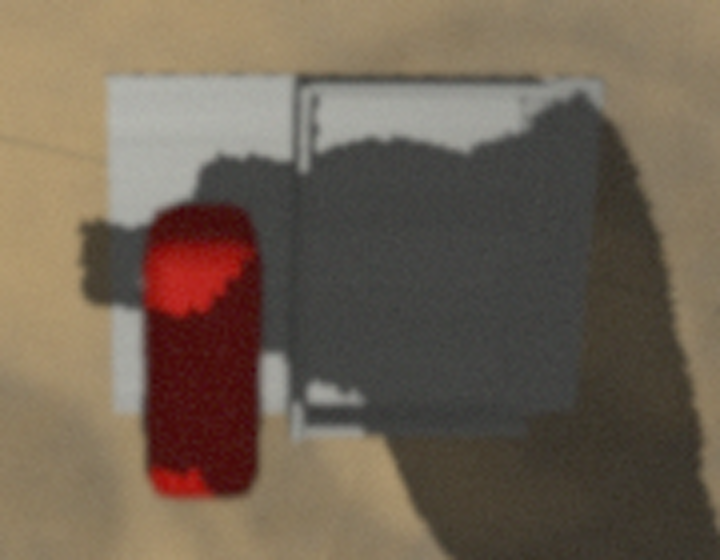

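The wrist view agrees within about 1 mm with the top view: the measure's far-left corner is at (242,114) and its tip corner at (365,115). The measure stands at (639.6, 279.5), heading −77.2°. Next I descend and close.

{"name": "carry_out", "arguments": {"targets": [[[1,0,-1.5,-35,0,0,0],[1,0,-1.5,-75,0,0,0],[1,0,-1.5,-115,0,0,0],[1,0,-1.5,-140,0,0,0],[1,0,-1.5,-154,0,0,0],[1,0,-1.5,-154,0,0,0],[0,0,-1.5,-154,0,0,0],[0,0,-1.5,-154,0,0,0]]], "grip_force": 80}}

```text
clock: 3.2
eef_pos: [0.6411, 0.2879, 0.0743]
tcp_rot: [[0.974, 0.229, -0.0], [0.229, -0.973, 0.01], [0.002, -0.01, -1.0]]
force: [0.8, 0.5, 0.1]
opening: 0.606
```

{"name": "carry_out", "arguments": {"targets": [[[0,0,0,0,0,0,0],[0,0,0,0,0,0,0],[0,0,0,0,0,0,0],[0,0,0,0,0,0,0],[0,0,0,0,0,0,0],[0,0,0,0,0,0,0],[0,0,0,0,0,0,0],[0,0,0,0,0,0,0]]]}}

```text
clock: 4.2
eef_pos: [0.6414, 0.2878, 0.0744]
tcp_rot: [[0.974, 0.229, 0.001], [0.229, -0.973, 0.01], [0.003, -0.009, -1.0]]
force: [0.9, -0.3, 1.2]
opening: 0.275
```

Run:
```python
from grip import *
from cell import status
np.set_printoptions(precision=4,suppress=True)
s=status.observe();print(s['clock'],s['eef_pos'],s['tcp_rot'],s['qpos'],s['force'],s['opening'])
im=viewer.camera('side');cv2.imwrite('pics/s2.png',cv2.resize(im[100:290,90:330,::-1],None,fx=3,fy=3))
```

```text
4.2 [0.6414 0.2878 0.0744] [[ 0.9735  0.2286  0.0006]
 [ 0.2285 -0.9735  0.0099]
 [ 0.0028 -0.0095 -1.    ]] [-0.1729  0.7852 -0.4943  1.2247  0.3576  1.2115 -2.0059] [ 0.8728 -0.2504  1.2103] 0.2747459555353018
```

View pics/s2.png

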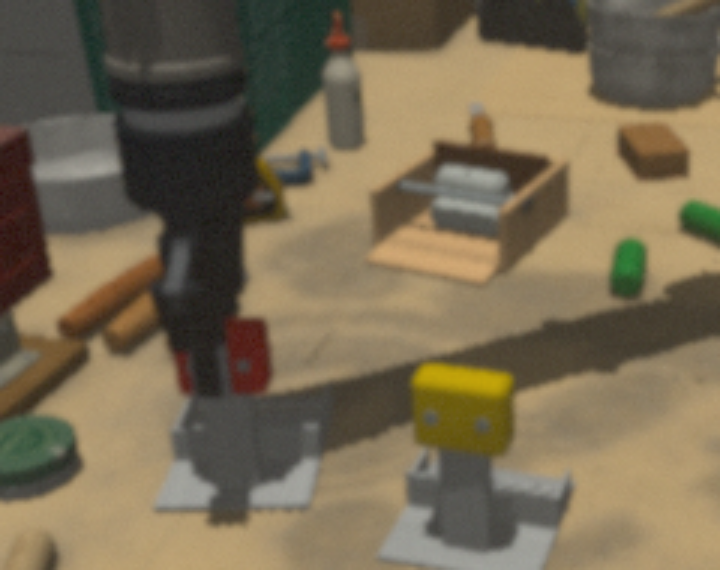

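Run:
```python
from grip import *
from cell import status
np.set_printoptions(precision=4,suppress=True)
s=status.observe();print(s)
for n in ('side','top'):
    im=viewer.camera(n);cv2.imwrite(f'pics/{n}3.png',im[:,:,::-1])
```

```text
{'clock': 4.25, 'qpos': array([-0.1729,  0.7852, -0.4942,  1.2247,  0.3575,  1.2114, -2.0059]), 'joint_vel': array([-0.0016,  0.0002, -0.0006, -0.001 , -0.0023,  0.0009,  0.0005]), 'joint_efforts': array([ -0.5985, -53.2619,  -8.1677, -20.1326,  -0.8335,   0.1169,
        -0.0755]), 'eef_pos': array([0.6414, 0.2878, 0.0744]), 'tcp_rot': array([[ 0.9735,  0.2285,  0.0005],
       [ 0.2285, -0.9735,  0.0099],
       [ 0.0028, -0.0095, -1.    ]]), 'force': array([ 0.906 , -0.3356,  0.9774]), 'wrist_torque': array([-0.4667, -0.508 ,  0.1008]), 'opening': 0.2711231259949403}
```

View pics/side3.png

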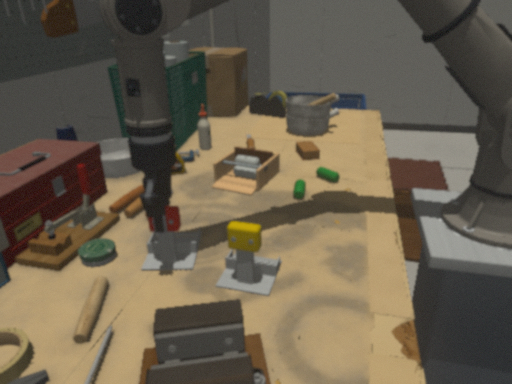

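View pics/top3.png

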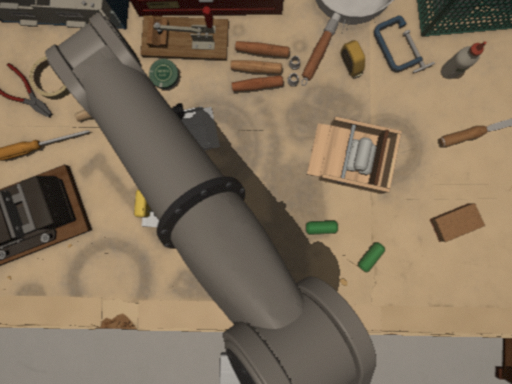

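The arm settled about 8 mm off in y and 0.55° tilted, with no force showing. Closing then slid the measure about 8 mm toward +y. I'll open, square the tool up, see whether the arm obeys, and regrasp.

{"name": "carry_out", "arguments": {"targets": [[[0.6,0,0,0,0,0,0],[0.6,0,0,0,0,0,0],[0.6,0,0,0,-0.3,0,0],[0.6,0,0,0,-0.6,0,-0.4],[0.6,0,0,0,-0.6,0,-0.4],[0.6,0,0,0,-0.6,0,-0.4],[0.6,0,0,0,-0.6,0,-0.4],[0.6,0,0,0,-0.6,0,-0.4]]]}}

```text
clock: 5.35
eef_pos: [0.6414, 0.2877, 0.0744]
tcp_rot: [[0.975, 0.222, 0.001], [0.222, -0.975, -0.001], [0.0, 0.001, -1.0]]
force: [-0.2, -0.4, -0.1]
opening: 0.601
```

Run:
```python
from grip import *
from cell import status
import pickle
np.set_printoptions(precision=4,suppress=True)
s=status.observe();print(s['eef_pos'],s['tcp_rot'],s['qpos'],s['opening'],s['joint_efforts'])
p=viewer.camera_params('wrist');im=viewer.camera('wrist');cv2.imwrite('pics/w4.png',im[:,:,::-1]);pickle.dump(p,open('w4.pkl','wb'))
im=viewer.camera('side');cv2.imwrite('pics/s4.png',cv2.resize(im[190:290,130:230,::-1],None,fx=6,fy=6,interpolation=cv2.INTER_CUBIC))
```

```text
[0.6414 0.2877 0.0744] [[ 0.9751  0.2216  0.0006]
 [ 0.2216 -0.9751 -0.0006]
 [ 0.0004  0.0007 -1.    ]] [-0.1821  0.787  -0.4879  1.2191  0.3623  1.2195 -2.0176] 0.6014039669636968 [ -0.0167 -54.2928  -7.3433 -20.933    0.0139   0.0016   0.    ]
```

View pics/w4.png

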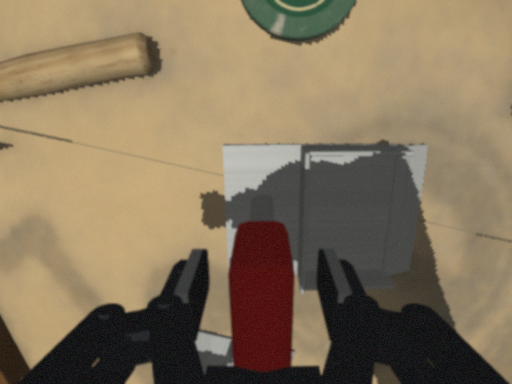

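View pics/s4.png

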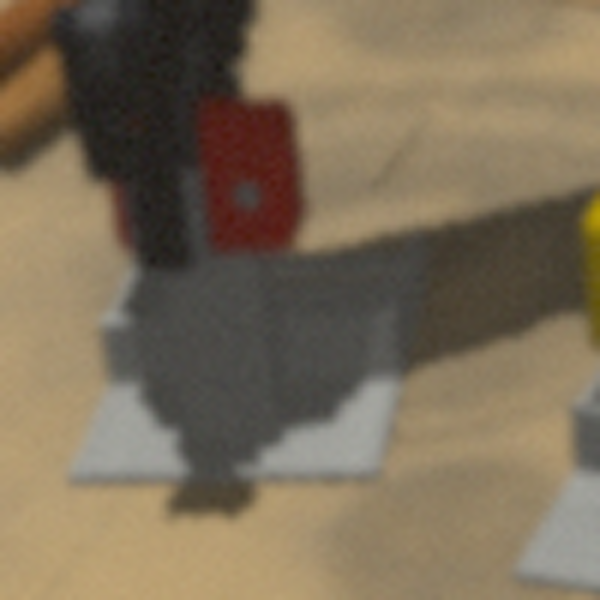

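Run:
```python
from grip import *
import pickle
np.set_printoptions(precision=1,suppress=True)
p=pickle.load(open('w4.pkl','rb'))
a=onz('w',223,145,.003,p)*1000;b=onz('w',427,145,.001,p)*1000
d=(b-a)[:2];print(a,b,np.linalg.norm(d),np.degrees(np.arctan2(d[1],d[0])))
f=d/np.linalg.norm(d);l=np.array([-f[1],f[0]])
print('origin',(a[:2]+25*f-48*l),(b[:2]-110*f-48*l))
p=pickle.load(open('w1.pkl','rb'))
a=onz('w',242,114,.003,p)*1000;b=onz('w',365.4,114.5,.001,p)*1000
d=(b-a)[:2];print(a,b,np.linalg.norm(d),np.degrees(np.arctan2(d[1],d[0])))
f=d/np.linalg.norm(d);l=np.array([-f[1],f[0]])
print('origin0',(a[:2]+25*f-48*l),(b[:2]-110*f-48*l))
```

```text
[678.8 323.2   3. ] [709.  192.3   1. ] 134.25601724149564 -77.01070226900141
origin [637.6 288. ] [637.5 288.7]
[681.2 314.5   3. ] [711.2 183.7   1. ] 134.1764772213907 -77.07754659803469
origin0 [640.  279.4] [639.8 280.2]
```

{"name": "carry_out", "arguments": {"targets": [[[0.6,-2,0.5,0.5,0,0,0],[0.6,-4,0.5,0.5,0,0,0],[0,-4,0.5,0.5,0,0,0],[0,-4,0.5,0.5,0,0,0],[0,-4,0.5,0.5,0,0,0],[0,-4,0.5,0.5,0,0,0],[0,-4,0.5,0.5,0,0,0],[0,-4,0.5,0.5,0,0,0]]], "grip_force": 80}}

```text
clock: 6.45
eef_pos: [0.6376, 0.2878, 0.0751]
tcp_rot: [[0.975, 0.221, 0.001], [0.221, -0.975, -0.001], [0.001, 0.001, -1.0]]
force: [0.1, -2.9, 2.6]
opening: 0.274
```

{"name": "carry_out", "arguments": {"targets": [[[0,0,0,8,0,0,0],[0,0,0,20,0,0,0],[0,0,-5,32,0,0,-2],[0,0,-20,40,0,0,-5],[0,1,-45,40,0,0,-8],[0,1,-70,40,0,0,-11],[0,1,-95,40,0,0,-14],[0,1,-120,40,0,0,-17]]]}}

```text
clock: 7.45
eef_pos: [0.6384, 0.1651, 0.1148]
tcp_rot: [[0.997, -0.078, -0.0], [-0.078, -0.997, -0.002], [-0.0, 0.002, -1.0]]
force: [0.3, 0.1, -2.9]
opening: 0.27
```

{"name": "carry_out", "arguments": {"targets": [[[0,0,-20,0,0,0,-2],[0,1,-40,0,0,0,-4],[0,1,-60,0,0,0,-6],[0,1.5,-75,0,0,0,-7],[0,1.5,-83,0,0,0,-7.3],[0,1.5,-83,0,0,0,-7.3],[0,1.5,-83,0,0,0,-7.3],[0,1.5,-83,0,0,0,-7.3]]]}}

```text
clock: 8.45
eef_pos: [0.6397, 0.0835, 0.1148]
tcp_rot: [[0.979, -0.203, -0.001], [-0.203, -0.979, -0.001], [-0.0, 0.001, -1.0]]
force: [0.4, 0.2, -2.9]
opening: 0.271
```

Run:
```python
from grip import *
from cell import status
import pickle
np.set_printoptions(precision=4,suppress=True)
s=status.observe();print(s['eef_pos'],s['tcp_rot'],s['qpos'],s['opening'],s['force'])
p=viewer.camera_params('wrist');im=viewer.camera('wrist');cv2.imwrite('pics/w5.png',im[:,:,::-1]);pickle.dump(p,open('w5.pkl','wb'))
im=viewer.camera('top');cv2.imwrite('pics/t5.png',cv2.resize(im[60:240,120:420,::-1],None,fx=2.6,fy=2.6,interpolation=cv2.INTER_CUBIC));cv2.imwrite('pics/t5r.png',im[:,:,::-1])
im=viewer.camera('side');cv2.imwrite('pics/s5.png',cv2.resize(im[130:280,160:360,::-1],None,fx=4,fy=4,interpolation=cv2.INTER_CUBIC))
```

```text
[0.6397 0.0835 0.1148] [[ 0.9793 -0.2025 -0.0005]
 [-0.2025 -0.9793 -0.001 ]
 [-0.0003  0.0011 -1.    ]] [ 0.0977  0.6209 -0.4081  1.3796  0.252   1.193  -2.11  ] 0.27050902178548003 [ 0.404   0.1935 -2.9124]
```

View pics/w5.png

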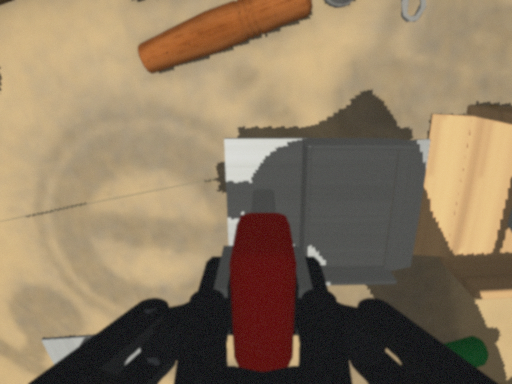

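View pics/t5.png

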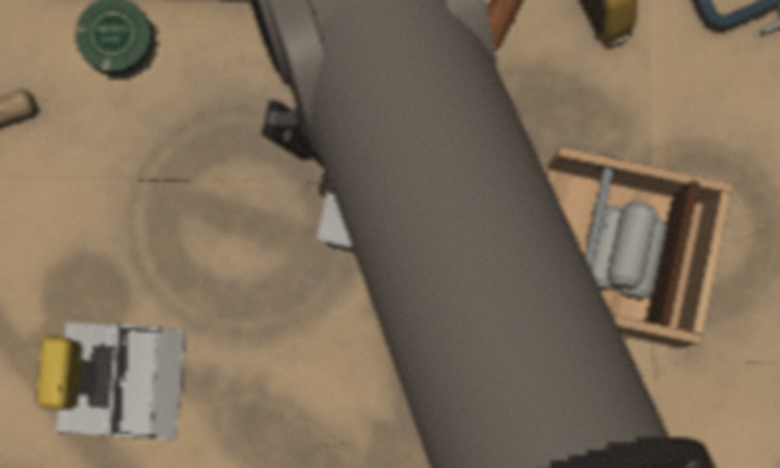

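View pics/s5.png

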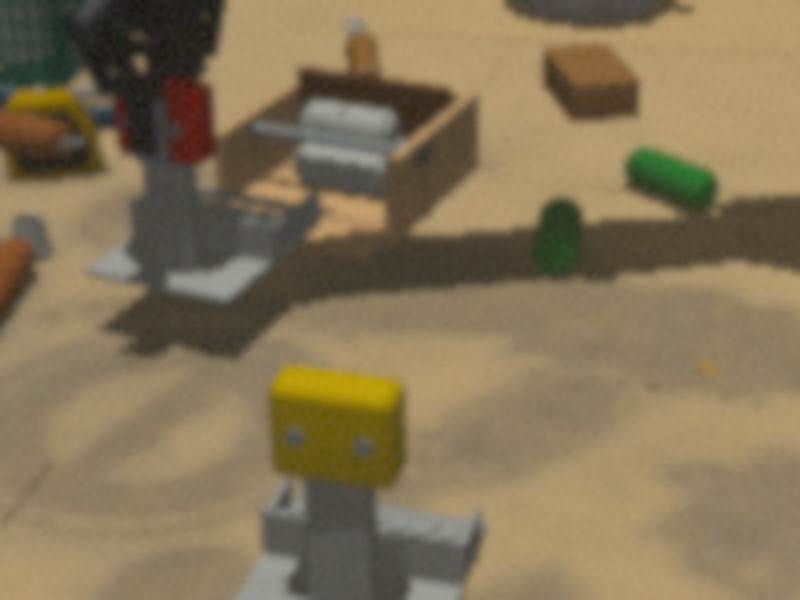

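Run:
```python
from grip import *
import pickle
np.set_printoptions(precision=1,suppress=True)
p=pickle.load(open('w5.pkl','rb'));im=cv2.imread('pics/w5.png')
cv2.imwrite('pics/w5z.png',cv2.resize(im[90:300,400:512],None,fx=3,fy=3,interpolation=cv2.INTER_CUBIC))
h=np.radians(-101.8);u=np.array([np.cos(h),np.sin(h)]);l=np.array([-u[1],u[0]]);m=np.array([599.1,-114.])
for x,y,z in [(-73,60,0),(-73,-60,0),(-45,60,7.5),(-45,-60,7.5),(-45,66,60),(-45,-60,60)]:
    X=m+x*u+y*l;q=proj('w',np.array([*X,z])/1000,p);print((x,y,z),q,(q-[400,90])*3)
for q,z in [((224.5,139.5),.0427),((429.5,140.5),.0407)]: print(onz('w',*q,z,p)*1000)
a=onz('w',224.5,139.5,.0427,p)*1000;b=onz('w',429.5,140.5,.0407,p)*1000
d=(b-a)[:2];f=d/np.linalg.norm(d);L=np.array([-f[1],f[0]])
print(np.linalg.norm(d),np.degrees(np.arctan2(d[1],d[0])),(a[:2]+25*f-48*L),(b[:2]-110*f-48*L))
```

```text
(-73, 60, 0) [431.7 114.3] [95.1 72.9]
(-73, -60, 0) [410.  253.1] [ 30.  489.2]
(-45, 60, 7.5) [470.7 116.6] [212.2  79.7]
(-45, -60, 7.5) [444.1 256.7] [132.2 500.1]
(-45, 66, 60) [519.3 117.4] [358.   82.1]
(-45, -60, 60) [477.9 291.9] [233.8 605.7]
[691.2  99.2  42.7]
[663.8 -32.9  40.7]
134.8673833947969 -101.71826993432687 [639.1  84.4] [639.1  84.6]
```

View pics/w5z.png

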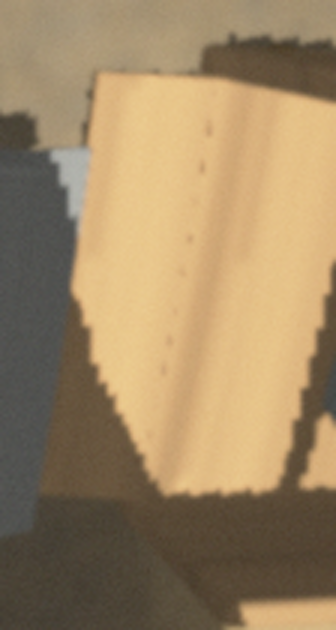

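The wrist view confirms the bin pose. The lead-in corner is seen at (432,114), against a predicted (431.7,114.3). Next I lower to about 1 mm above apron height and start in.

{"name": "carry_out", "arguments": {"targets": [[[0,0.5,0,-12,0,0,0],[0,1,0,-24,0,0,0],[0,1.6,-0.3,-31,0,0,0],[0,-0.9,-12,-31,0,0,0],[0,-3.3,-23.8,-31,0,0,0],[0,-5.8,-35.5,-31,0,0,0],[0,-7,-41.4,-31,0,0,0],[0,-8.2,-47.3,-31,0,0,0]]]}}

```text
clock: 9.6
eef_pos: [0.6317, 0.0351, 0.0841]
tcp_rot: [[0.979, -0.204, 0.0], [-0.204, -0.979, -0.001], [0.0, 0.001, -1.0]]
force: [-0.4, 0.5, -3.0]
opening: 0.273
```

```bash
cat > st.py <<'E'
from grip import *
from cell import status
np.set_printoptions(precision=4,suppress=True)
h=np.radians(-101.8);u=np.array([np.cos(h),np.sin(h)]);l=np.array([-u[1],u[0]]);m=np.array([599.1,-114.])
s=status.observe();d=s['eef_pos'][:2]*1000-m
print(s['clock'],s['eef_pos'],'xu %.2f lat %.2f under %.2f'%(d@u,d@l,s['eef_pos'][2]*1000-75.1),'head',np.degrees(np.arctan2(s['tcp_rot'][1,1],s['tcp_rot'][0,1])),'tz',s['tcp_rot'][:,2],'F',s['force'],s['wrist_torque'],'op',s['opening'],'v',s['joint_vel'])
E
python3 st.py;  python3 - <<'E'
from grip import *
import pickle
p=viewer.camera_params('wrist');im=viewer.camera('wrist');cv2.imwrite('pics/w6.png',im[:,:,::-1]);pickle.dump(p,open('w6.pkl','wb'))
im=viewer.camera('side');cv2.imwrite('pics/s6.png',cv2.resize(im[130:260,160:320,::-1],None,fx=5,fy=4.6,interpolation=cv2.INTER_CUBIC))
E
```

```text
9.6 [0.6317 0.0351 0.0841] xu -152.57 lat 1.45 under 8.98 head -101.75687968576081 tz [ 0.0001 -0.0013 -1.    ] F [-0.3602  0.5431 -2.9998] [0.0515 0.0103 0.0192] op 0.27262418926058635 v [ 0.0722 -0.0203 -0.0038  0.0397 -0.0078 -0.018   0.0745]
```

View pics/w6.png

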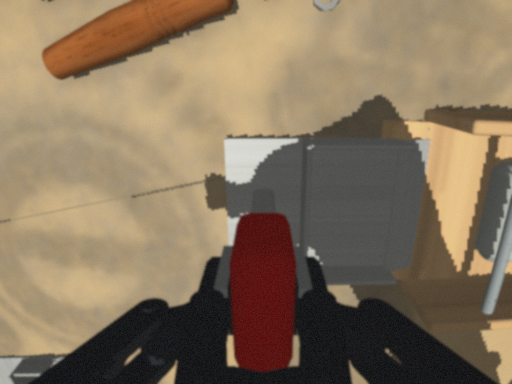

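View pics/s6.png

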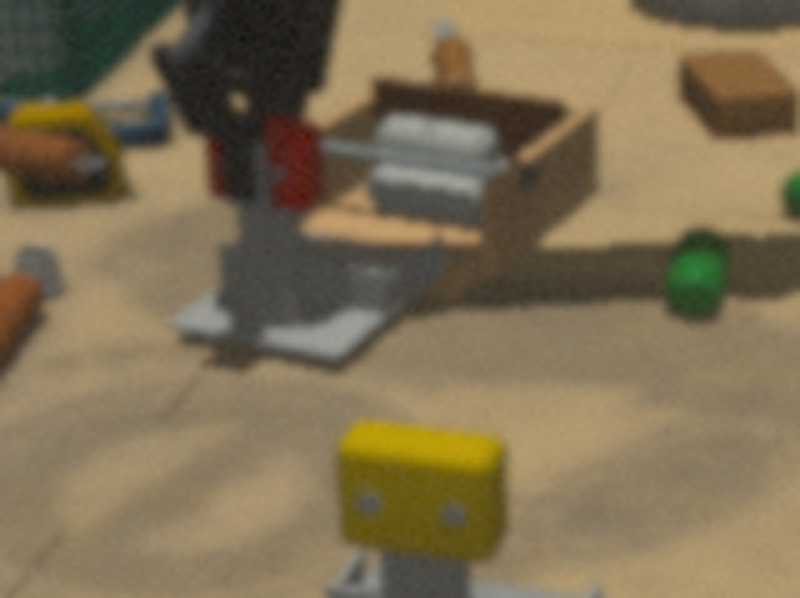

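{"name": "carry_out", "arguments": {"targets": [[[0,-1.4,-6.4,-0.3,0,0,0],[0,-2.7,-12.7,-0.3,0,0,0],[0,-4.1,-19.1,-0.3,0,0,0],[0,-5.4,-25.4,-0.3,0,0,0],[0,-6.8,-31.8,-0.3,0,0,0],[0,-8.1,-38.2,-0.3,0,0,0],[0,-9.5,-44.5,-0.3,0,0,0],[0,-10.8,-50.9,-0.3,0,0,0]]]}}

```text
clock: 10.7
eef_pos: [0.6208, -0.0164, 0.0835]
tcp_rot: [[0.979, -0.204, -0.0], [-0.204, -0.979, -0.001], [0.0, 0.001, -1.0]]
force: [-0.4, -0.1, -2.7]
opening: 0.272
```

```bash
python3 st.py
```

```text
10.7 [ 0.6208 -0.0164  0.0835] xu -99.96 lat 1.28 under 8.41 head -101.79071479156612 tz [-0.0002 -0.0014 -1.    ] F [-0.3932 -0.1475 -2.72  ] [ 0.3177 -0.0474 -0.0003] op 0.272495168256144 v [ 0.0833 -0.0171 -0.      0.0317 -0.0065 -0.0126  0.0832]
```

{"name": "carry_out", "arguments": {"targets": [[[0,-1.3,-6.1,0.2,0,0,0],[0,-2.6,-12.2,0.2,0,0,0],[0,-3.9,-18.4,0.2,0,0,0],[0,-5.2,-24.5,0.2,0,0,0],[0,-6.5,-30.6,0.2,0,0,0],[0,-7.8,-36.7,0.2,0,0,0],[0,-9,-42.8,0.2,0,0,0],[0,-10.2,-49,0.2,0,0,0]]]}}

```text
clock: 11.7
eef_pos: [0.6113, -0.0614, 0.084]
tcp_rot: [[0.979, -0.203, 0.002], [-0.203, -0.979, 0.005], [0.0, -0.006, -1.0]]
force: [1.6, 9.2, -3.4]
opening: 0.275
```

```bash
python3 st.py;  python3 - <<'E'
from grip import *
im=viewer.camera('side');cv2.imwrite('pics/s7.png',cv2.resize(im[130:260,160:320,::-1],None,fx=5,fy=4.6,interpolation=cv2.INTER_CUBIC))
E
```

```text
11.7 [ 0.6113 -0.0614  0.084 ] xu -54.03 lat 1.19 under 8.90 head -101.73378417280469 tz [ 0.0016  0.0054 -1.    ] F [ 1.5511  9.2168 -3.3722] [ 2.6296 -0.4145 -0.0572] op 0.2749135185227771 v [ 0.0677 -0.0089 -0.0322  0.0126 -0.0472 -0.0191  0.0818]
```

View pics/s7.png

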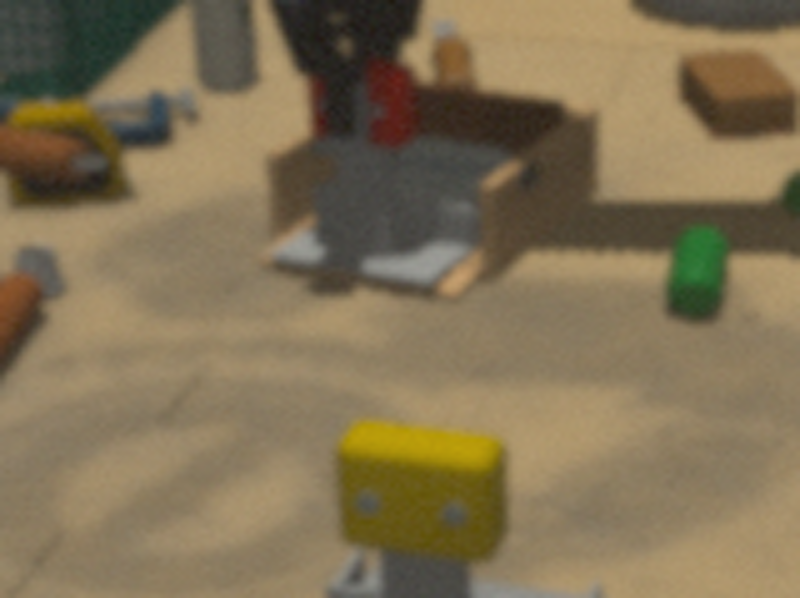

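{"name": "carry_out", "arguments": {"targets": [[[0,-1.3,-6.3,0,-0.1,0,0],[0,-2.6,-12.5,0,-0.2,0,0],[0,-3.9,-18.5,0,-0.3,0,0],[0,-4.7,-22.5,0,-0.3,0,0],[0,-5,-24,0,-0.3,0,0],[0,-5,-24,0,-0.3,0,0],[0,-5,-24,0,-0.3,0,0],[0,-5,-24,0,-0.3,0,0]]]}}

```text
clock: 12.75
eef_pos: [0.6101, -0.0636, 0.0857]
tcp_rot: [[0.981, -0.192, 0.01], [-0.192, -0.981, 0.029], [0.004, -0.031, -1.0]]
force: [4.1, 23.2, -4.0]
opening: 0.267
```

```bash
python3 st.py;  python3 - <<'E'
from grip import *
im=viewer.camera('side');cv2.imwrite('pics/s8.png',cv2.resize(im[130:260,160:320,::-1],None,fx=5,fy=4.6,interpolation=cv2.INTER_CUBIC))
im=viewer.camera('wrist');cv2.imwrite('pics/w8.png',im[:,:,::-1])
im=viewer.camera('top');cv2.imwrite('pics/t8.png',cv2.resize(im[100:220,290:420,::-1],None,fx=5,fy=5,interpolation=cv2.INTER_CUBIC))
E
```

```text
12.75 [ 0.6101 -0.0636  0.0857] xu -51.62 lat 0.44 under 10.65 head -101.08024497014635 tz [ 0.0095  0.0293 -0.9995] F [ 4.126  23.1683 -3.9691] [ 6.5396 -1.0806 -0.2055] op 0.26700160162285685 v [ 0.0002  0.0016  0.0017 -0.0008 -0.0001  0.0008 -0.0012]
```

View pics/s8.png

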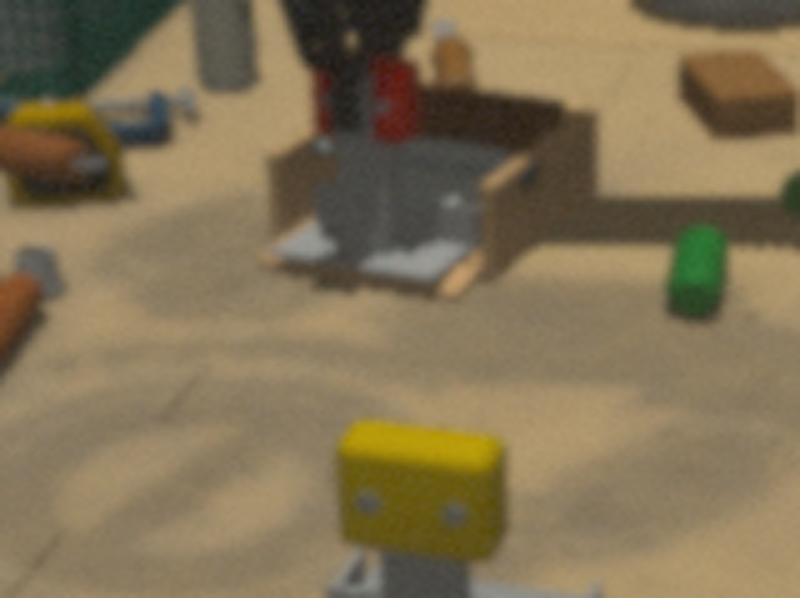

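View pics/w8.png

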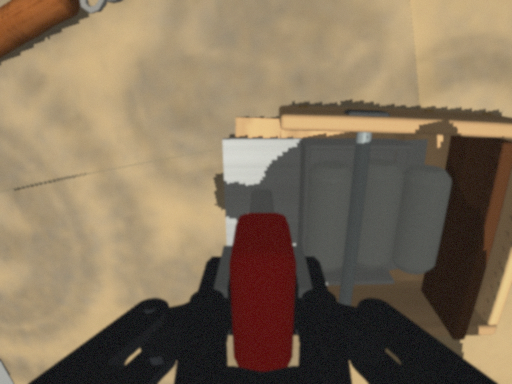

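View pics/t8.png

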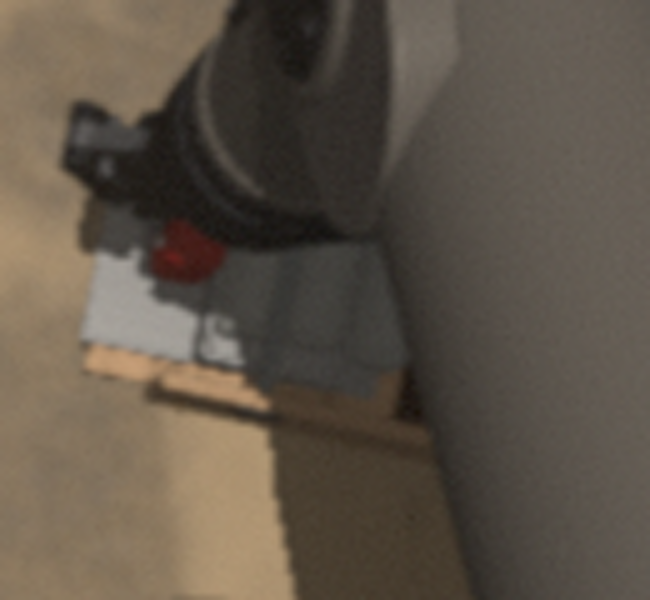

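Run:
```python
import cv2,numpy as np
im=cv2.imread('pics/w8.png')[115:305,210:512]
g=np.clip(255*(im/255.)**0.6*1.3-20,0,255).astype(np.uint8)
cv2.imwrite('pics/w8z.png',cv2.resize(g,None,fx=2.6,fy=2.6,interpolation=cv2.INTER_CUBIC))
```

```text
(no output)
```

View pics/w8z.png

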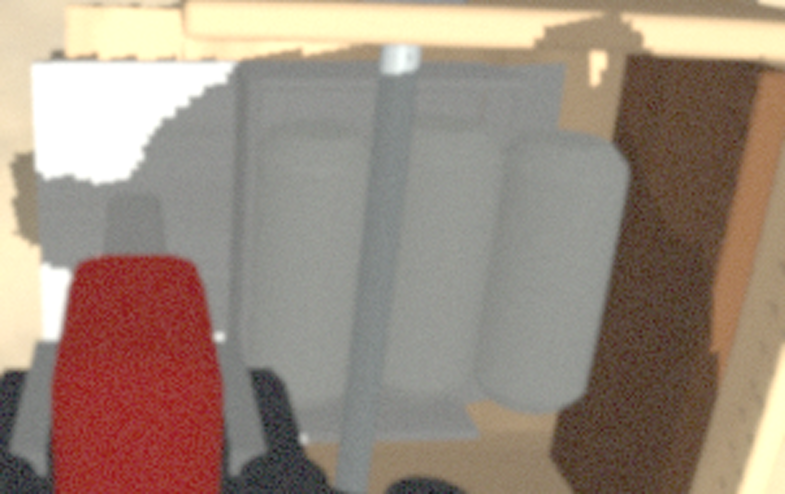

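Run:
```python
import cv2,numpy as np
im=cv2.imread('pics/w8.png').astype(float)
g=cv2.cvtColor(im.astype(np.uint8),cv2.COLOR_BGR2GRAY).astype(float)
# average along roller direction, slanted: rear edge slope from zoom (500,140)->(480,390) => dx/dy=-0.08
for y0 in (200,220,240):
    row=[]
    for x in range(296,462):
        v=np.mean([cv2.getRectSubPix(g.astype(np.float32),(1,1),(x-0.08*(dy),y0+dy))[0,0] for dy in range(-8,9)])
        row.append(v)
    print(y0,[f"{x}:{v:.0f}" for x,v in zip(range(296,462),row)][::2])
```

```text
200 ['296:80', '298:76', '300:67', '302:68', '304:75', '306:79', '308:76', '310:77', '312:80', '314:81', '316:82', '318:83', '320:84', '322:85', '324:86', '326:85', '328:87', '330:87', '332:87', '334:87', '336:87', '338:86', '340:86', '342:86', '344:86', '346:85', '348:82', '350:72', '352:69', '354:71', '356:73', '358:73', '360:74', '362:74', '364:77', '366:82', '368:83', '370:84', '372:85', '374:85', '376:86', '378:86', '380:86', '382:87', '384:87', '386:86', '388:86', '390:86', '392:86', '394:85', '396:84', '398:83', '400:78', '402:74', '404:76', '406:77', '408:78', '410:79', '412:80', '414:81', '416:82', '418:83', '420:84', '422:84', '424:85', '426:84', '428:86', '430:86', '432:86', '434:87', '436:86', '438:86', '440:85', '442:85', '444:85', '446:80', '448:58', '450:32', '452:29', '454:28', '456:30', '458:30', '460:31']
220 ['296:81', '298:73', '300:67', '302:70', '304:77', '306:78', '308:77', '310:80', '312:81', '314:81', '316:83', '318:84', '320:85', '322:85', '324:86', '326:86', '328:87', '330:87', '332:87', '334:87', '336:86', '338:86', '340:86', '342:86', '344:85', '346:81', 
[... 704 characters left out ...]
 '322:86', '324:86', '326:86', '328:87', '330:87', '332:87', '334:86', '336:87', '338:86', '340:85', '342:85', '344:81', '346:71', '348:70', '350:72', '352:73', '354:74', '356:74', '358:74', '360:80', '362:84', '364:84', '366:85', '368:85', '370:86', '372:86', '374:86', '376:86', '378:86', '380:87', '382:86', '384:87', '386:86', '388:84', '390:84', '392:81', '394:77', '396:76', '398:76', '400:78', '402:79', '404:81', '406:82', '408:82', '410:83', '412:84', '414:84', '416:85', '418:86', '420:86', '422:85', '424:86', '426:86', '428:86', '430:85', '432:85', '434:85', '436:84', '438:79', '440:56', '442:33', '444:31', '446:30', '448:31', '450:31', '452:31', '454:29', '456:29', '458:30', '460:30']
```

```bash
cat > roll.py <<'E'
from h import *
hh=np.radians(-101.8);u=np.array([np.cos(hh),np.sin(hh),0]);m=np.array([.5991,-.114,0])
def tang(px,p):  # 2D ray in (xu,z)
    e,d=ray('w',*px,p); o=np.array([(e-m)@u,e[2]]); t=np.array([d@u,d[2]]); t/=np.linalg.norm(t); return o,t
def circ(pl,pr,p,r=.015):
    o,t1=tang(pl,p); o,t2=tang(pr,p)
    b=t1+t2;b/=np.linalg.norm(b); half=np.arccos(t1@t2)/2; c=o+b*r/np.sin(half); return c*1000
E
python3 - <<'E'
from roll import *
np.set_printoptions(precision=1,suppress=True)
p=viewer.camera_params('wrist'); print(p['eye'])
import pickle;pickle.dump(p,open('w8.pkl','wb'))
for y,a,b in [(200,401.5,448),(220,398.5,444),(240,394,440)]:
    print('rear',circ((a,y),(b,y),p))
# front left edge assume z: tray floor height
for z in (24,28,30,34,40): 
    o,t=tang((305,220),p); n=np.array([-t[1],t[0]]); 
    # centre to the right of ray at distance 15: x at height z
    x=o[0]*1000+t[0]/t[1]*(z-o[1]*1000)+15/abs(t[1]); print('front z',z,'x',x)
    o,t=tang((399,220),p); x=o[0]*1000+t[0]/t[1]*(z-o[1]*1000)-15/abs(t[1]); print('  mid z',z,'x(max)',x)
E
```

```text
[ 0.7 -0.1  0.2]
rear [56.8 10.3]
rear [57.1  9.8]
rear [53.3 16.6]
front z 24 x -11.930414086091188
  mid z 24 x(max) 19.067666892486532
front z 28 x -12.376623555363262
  mid z 28 x(max) 17.40460512748118
front z 30 x -12.5997282899993
  mid z 30 x(max) 16.573074244978503
front z 34 x -13.045937759271373
  mid z 34 x(max) 14.910012479973151
front z 40 x -13.715251963179485
  mid z 40 x(max) 12.415419832465137
```

Run:
```python
from roll import *
import pickle
p=pickle.load(open('w8.pkl','rb'))
for px,s in [((444.3,220),-1),((398.5,220),1),((448,200),-1),((440,240),-1)]:
    o,t=tang(px,p)
    for z in (21,25,30,35,40,45): print(px,z,'x %.1f'%(o[0]*1000+t[0]/t[1]*(z-o[1]*1000)+s*15/abs(t[1])),end='; ')
    print()
# rod check: rod at xu=0,z=48.5 r=4
for px in [(347,220),(362,220)]:
    o,t=tang(px,p); print('rod edge x at z48.5 %.1f'%(o[0]*1000+t[0]/t[1]*(48.5-o[1]*1000)))
```

```text
(444.3, 220) 21 x 50.9; (444.3, 220) 25 x 48.7; (444.3, 220) 30 x 45.8; (444.3, 220) 35 x 43.0; (444.3, 220) 40 x 40.2; (444.3, 220) 45 x 37.3; 
(398.5, 220) 21 x 52.5; (398.5, 220) 25 x 50.8; (398.5, 220) 30 x 48.7; (398.5, 220) 35 x 46.7; (398.5, 220) 40 x 44.6; (398.5, 220) 45 x 42.5; 
(448, 200) 21 x 50.7; (448, 200) 25 x 48.5; (448, 200) 30 x 45.6; (448, 200) 35 x 42.8; (448, 200) 40 x 40.0; (448, 200) 45 x 37.1; 
(440, 240) 21 x 50.9; (440, 240) 25 x 48.6; (440, 240) 30 x 45.7; (440, 240) 35 x 42.9; (440, 240) 40 x 40.1; (440, 240) 45 x 37.2; 
rod edge x at z48.5 -5.4
rod edge x at z48.5 3.3
```

```bash
which gcc cc clang tcc; python3 -c "import numba"
python3 - <<'E'
from h import *
np.set_printoptions(precision=1,suppress=True)
def z8(u,v): return ((u+.5)/8-.5+140,(v+.5)/8-.5+95)
f=np.array([np.cos(np.radians(-77.1)),np.sin(np.radians(-77.1))]);l=np.array([-f[1],f[0]]);o=np.array([639.8,279.6])
for k,(a,b,z) in {'wallTopEnd':(545,98,.024),'wallBotEnd':(603,415,.024),'crestT':(540,105,.008),'crestB':(585,405,.008),'crestmid':(558,250,.008),'tipT':(605,92,0),'bwT':(315,135,.028),'bwB':(382,460,.028)}.items():
    X=onz('top',*z8(a,b),z)[:2]*1000-o;print(k,X@f,X@l)
E
```

```text
wallTopEnd 95.35157932185649 41.436096807079366
wallBotEnd 93.1505183552856 -50.66316759028457
crestT 92.51905270218903 44.625934813959894
crestB 87.65378047578203 -43.45995765934138
crestmid 89.10841514777636 2.1173052133712194
tipT 111.18303300360866 46.79675610230508
bwT 30.196395024348593 43.632090523032005
bwB 30.532108518581385 -50.869602105691165which: no gcc in (/usr/local/sbin:/usr/local/bin:/usr/sbin:/usr/bin:/sbin:/bin)
which: no cc in (/usr/local/sbin:/usr/local/bin:/usr/sbin:/usr/bin:/sbin:/bin)
which: no clang in (/usr/local/sbin:/usr/local/bin:/usr/sbin:/usr/bin:/sbin:/bin)
which: no tcc in (/usr/local/sbin:/usr/local/bin:/usr/sbin:/usr/bin:/sbin:/bin)
Traceback (most recent call last):
ModuleNotFoundError: No module named 'numba'
```

```bash
cat > sim.py <<'E'
import numpy as np
R=.015;M=.04;I=.5*M*R*R;K=3e4;C=2*0.35*np.sqrt(K*M);KT=2e4;CT=2*0.3*np.sqrt(KT*M);DT=5e-5
FLOOR=np.array([[-.3,.0075],[.010,.0075],[.010,.006],[.101,.006]])
BOARD=np.array([[.066,.019],[.063,.019],[.063,.07]])
def meas(inner): return np.array([[.110,0.0],[.088,.008],[.088-inner,.003],[.028,.003],[.028,.028]])
def segs(poly): return [(poly[i],poly[i+1]) for i in range(len(poly)-1)]
def run(mu_n,mu_m,mu_w,traj,B,init,inner=.004,T=2.0,rec=200,settle=0.3):
    """traj(t)-> (x,z,pitch,vx,vz,w) arrays B ; all in u frame, pitch nose up"""
    p=np.repeat(init[None],B,0).copy();v=np.zeros_like(p);w=np.zeros((B,3));n=3
    S=[(a,b,0) for a,b in segs(FLOOR)]+[(a,b,0) for a,b in segs(BOARD)]+[(a,b,1) for a,b in segs(meas(inner))]
    tt=np.zeros((len(S)+2,B,3));out=[];steps=int((T+settle)/DT)
    mus=[mu_w if s[2]==0 else mu_m for s in S]
    pairs=[(0,1),(0,2),(1,2)];tp=np.zeros((3,B))
    for k in range(steps):
        t=k*DT-settle
        F=np.zeros_like(p);F[:,:,1]=-M*9.81;Q=np.zeros((B,3))
        mx,mz,mp,mvx,mvz,mw=traj(max(t,0)); 
        if t<0: mvx=mvx*0;mvz=mvz*0;mw=mw*0
        c,s=np.cos(mp),np.sin(mp)
        for i,(a,b,mv) in enumerate(S):
            if mv:
                A=np.stack([mx+c*a[0]-s*a[1],mz+s*a[0]+c*a[1]],-1);Bp=np.stack([mx+c*b[0]-s*b[1],mz+s*b[0]+c*b[1]],-1)
                A=A[:,None];D=Bp[:,None]-A
            else: A=a[None,None];D=(b-a)[None,None]
            r=p-A;q=np.clip((r*D).sum(-1)/(D*D).sum(-1),0,1)
            cp=A+q[...,None]*D;nn=p-cp;d=np.sqrt((nn**2).sum(-1))+1e-12;pen=R-d
            on=pen>0
            if not on.any(): tt[i]=0;continue
            nn=nn/d[...,None];tg=np.stack([-nn[...,1],nn[...,0]],-1)
            if mv:
                cv=np.stack([mvx[:,None]-mw[:,None]*(cp[...,1]-mz[:,None]),mvz[:,None]+mw[:,None]*(cp[...,0]-mx[:,None])],-1);rv=v-cv
            else: rv=v
            vn=(rv*nn).sum(-1);vt=(rv*tg).sum(-1)-w*R
            N=np.where(on,np.maximum(K*pen-C*vn,0),0);mu=mus[i][:,None]
            tt[i]=np.where(on,tt[i]+vt*DT,0);ft=-KT*tt[i]-CT*vt
            lim=mu*N;sl=np.abs(ft)>lim;ft=np.clip(ft,-lim,lim);tt[i]=np.where(sl,-ft/KT,tt[i])
            F+=N[...,None]*nn+ft[...,None]*tg;Q+=-R*ft
        for j,(a,b) in enumerate(pairs):
            r=p[:,a]-p[:,b];d=np.sqrt((r**2).sum(-1));pen=2*R-d;on=pen>0
            if not on.any(): tp[j]=0;continue
            nn=r/d[:,None];tg=np.stack([-nn[:,1],nn[:,0]],-1);rv=v[:,a]-v[:,b]
            vn=(rv*nn).sum(-1);vt=(rv*tg).sum(-1)-(w[:,a]+w[:,b])*R
            N=np.where(on,np.maximum(K*pen-C*vn,0),0)
            tp[j]=np.where(on,tp[j]+vt*DT,0);ft=-KT*tp[j]-CT*vt;lim=mu_n*N;sl=np.abs(ft)>lim;ft=np.clip(ft,-lim,lim);tp[j]=np.where(sl,-ft/KT,tp[j])
            f=N[:,None]*nn+ft[:,None]*tg;F[:,a]+=f;F[:,b]-=f;Q[:,a]-=R*ft;Q[:,b]-=R*ft
        v+=F/M*DT;w+=Q/I*DT;p+=v*DT
        if k%rec==0: out.append((t,np.asarray(mx).copy(),p.copy()))
    return out
HEAP=np.array([[.048,.021],[.018,.021],[.033,.021+.02598]])
E
cat > t1.py <<'E'
from sim import *
import itertools,time
L=list(itertools.product((.08,.15,.25,.35),(.08,.15,.25,.35),(.05,.1)))
a=np.array(L);B=len(a);sp=a[:,2]
def traj(t):
    x=np.minimum(-.105+sp*t,-.031);mv=x<-.031
    return x,np.full(B,.0087),np.zeros(B),np.where(mv,sp,0),np.zeros(B),np.zeros(B)
t0=time.time();o=run(a[:,0],a[:,1],a[:,1],traj,B,HEAP,T=1.55,rec=400);print(time.time()-t0)
np.set_printoptions(precision=0,suppress=True)
for i in range(B):
    P=o[-1][2][i]*1000; h=sorted(P[:,1]); 
    # x at which top collapses (max z - min z <20)
    xs=[q[1][i]*1000 for q in o if q[2][i][:,1].max()-q[2][i][:,1].min()<.020]
    print(a[i],'final',P.round(0).tolist(),'heap' if h[2]>45 else 'FLAT','collapse at',xs[:1],'settled',o[15][2][i].round(3).tolist() if i==0 else '')
E
time python3 t1.py
```

```text
38.10638642311096
[0. 0. 0.] final [[16.0, 27.0], [46.0, 27.0], [-170.0, 32.0]] FLAT collapse at [np.float64(-60.999999999999986)] settled [[0.048, 0.021], [0.017, 0.021], [0.032, 0.047]]
[0. 0. 0.] final [[46.0, 27.0], [12.0, 27.0], [29.0, 51.0]] heap collapse at [np.float64(-52.99999999999999)] settled 
[0. 0. 0.] final [[13.0, 27.0], [43.0, 27.0], [-168.0, 26.0]] FLAT collapse at [np.float64(-60.999999999999986)] settled 
[0. 0. 0.] final [[46.0, 27.0], [12.0, 27.0], [29.0, 51.0]] heap collapse at [np.float64(-52.99999999999999)] settled 
[0. 0. 0.] final [[12.0, 27.0], [43.0, 27.0], [-162.0, 23.0]] FLAT collapse at [np.float64(-60.999999999999986)] settled 
[0. 0. 0.] final [[46.0, 27.0], [12.0, 27.0], [29.0, 51.0]] heap collapse at [np.float64(-52.99999999999999)] settled 
[0. 0. 0.] final [[12.0, 27.0], [43.0, 27.0], [-167.0, 24.0]] FLAT collapse at [np.float64(-60.999999999999986)] settled 
[0. 0. 0.] final [[46.0, 27.0], [12.0, 27.0], [29.0, 51.0]] heap collapse at [np.float64(-52.99999999999999)] settled 
[0. 0. 0.] final [[14.0, 27.0], [44.0, 27.0], [-162.0, 23.0]] FLAT col
[... 2052 characters left out ...]
, 27.0], [15.0, 27.0], [-77.0, 22.0]] FLAT collapse at [np.float64(-60.0)] settled 
[0. 0. 0.] final [[45.0, 27.0], [12.0, 27.0], [29.0, 52.0]] heap collapse at [np.float64(-48.999999999999986)] settled 
[0. 0. 0.] final [[46.0, 27.0], [16.0, 27.0], [-80.0, 22.0]] FLAT collapse at [np.float64(-60.0)] settled 
[0. 0. 0.] final [[45.0, 27.0], [12.0, 27.0], [29.0, 52.0]] heap collapse at [np.float64(-48.999999999999986)] settled 
[0. 0. 0.] final [[46.0, 27.0], [16.0, 27.0], [-75.0, 22.0]] FLAT collapse at [np.float64(-60.0)] settled 
[0. 0. 0.] final [[45.0, 27.0], [12.0, 27.0], [29.0, 52.0]] heap collapse at [np.float64(-48.999999999999986)] settled 
real	0m38.335s
user	0m38.348s
sys	0m0.043s
```

```bash
python3 - <<'E'
s=open('sim.py').read()
s=s.replace("pairs=[(0,1),(0,2),(1,2)];","ROD=np.array([0,.0485]);pairs=[(0,1),(0,2),(1,2)];")
s=s.replace("        for j,(a,b) in enumerate(pairs):","""        r=p-ROD;d=np.sqrt((r**2).sum(-1));pen=R+.004-d
        if (pen>0).any():
            nn=r/d[...,None];tg=np.stack([-nn[...,1],nn[...,0]],-1);vn=(v*nn).sum(-1);vt=(v*tg).sum(-1)-w*R
            N=np.where(pen>0,np.maximum(K*pen-C*vn,0),0);ft=-np.clip(300*vt*N,-mu_m[:,None]*N,mu_m[:,None]*N)
            F+=N[...,None]*nn+ft[...,None]*tg;Q+=-R*ft
        for j,(a,b) in enumerate(pairs):""")
open('sim.py','w').write(s)
E
cat > t2.py <<'E'
from sim import *
import sys
np.set_printoptions(precision=0,suppress=True)
mode=sys.argv[1];tipx=float(sys.argv[2]);tipz=float(sys.argv[3]);rate=float(sys.argv[4]);inner=float(sys.argv[5])
mus=np.array([(a,b) for a in(.1,.2,.3) for b in (.1,.2,.3)]);B=len(mus)
def traj(t):
    ang=-np.radians(min(rate*t,60));w=-np.radians(rate) if rate*t<60 else 0
    tx=np.full(B,tipx);tz=np.full(B,tipz)
    c,s=np.cos(ang),np.sin(ang)
    ox=tx-c*.110;oz=tz-s*.110
    # velocity of origin
    vx=s*.110*w;vz=-c*.110*w
    return ox,oz,np.full(B,ang),np.full(B,vx),np.full(B,vz),np.full(B,w)
o0=traj(0);ox,oz=o0[0][0],o0[1][0]
init=np.array([[.048,.021],[ox+.0435,oz+.018],[ox+.0735,oz+.018]])
o=run(mus[:,0],mus[:,1],mus[:,1],traj,B,init,inner=inner,T=60/rate+0.8,rec=200,settle=.05)
for i in range(B):
    ts=[q[0]*rate for q in o if q[2][i][2,0]>tipx-.005];t2=[q[0]*rate for q in o if q[2][i][1,0]>tipx-.005]
    print(mus[i].round(2).tolist(),'final mm',(o[-1][2][i]*1000).round(0).tolist(),'exit ang',np.round(ts[:1]),np.round(t2[:1]))
E
(python3 t2.py pour .016 .045 45 .003 > o1.txt) & (python3 t2.py pour .016 .045 45 .010 > o2.txt)& (python3 t2.py dump -.015 .0085 45 .003 > o3.txt) & (python3 t2.py pour .025 .045 45 .006 > o4.txt)&  wait; nproc; tail -n 9 o?.txt
```

```text
4
==> o1.txt <==
[0.1, 0.1] final mm [[48.0, 21.0], [48.0, 70.0], [31.0, 46.0]] exit ang [42.] [45.]
[0.1, 0.2] final mm [[48.0, 21.0], [48.0, 70.0], [31.0, 46.0]] exit ang [42.] [45.]
[0.1, 0.3] final mm [[48.0, 21.0], [48.0, 70.0], [31.0, 46.0]] exit ang [42.] [45.]
[0.2, 0.1] final mm [[48.0, 21.0], [48.0, 70.0], [31.0, 46.0]] exit ang [44.] [48.]
[0.2, 0.2] final mm [[48.0, 21.0], [48.0, 70.0], [31.0, 46.0]] exit ang [46.] [50.]
[0.2, 0.3] final mm [[48.0, 21.0], [48.0, 70.0], [31.0, 46.0]] exit ang [46.] [50.]
[0.3, 0.1] final mm [[48.0, 21.0], [48.0, 70.0], [31.0, 46.0]] exit ang [44.] [48.]
[0.3, 0.2] final mm [[48.0, 21.0], [48.0, 70.0], [31.0, 46.0]] exit ang [48.] [52.]
[0.3, 0.3] final mm [[48.0, 21.0], [48.0, 70.0], [31.0, 46.0]] exit ang [50.] [54.]

==> o2.txt <==
[0.1, 0.1] final mm [[48.0, 21.0], [25.0, 75.0], [31.0, 46.0]] exit ang [28.] [32.]
[0.1, 0.2] final mm [[48.0, 21.0], [25.0, 75.0], [31.0, 46.0]] exit ang [28.] [32.]
[0.1, 0.3] final mm [[48.0, 21.0], [25.0, 75.0], [31.0, 46.0]] exit ang [28.] [32.]
[0.2, 0.1] final mm [[48.0, 21.0], [25.0, 75.0], [31.0, 46.
[... 1281 characters left out ...]
21.0]] exit ang [36.] [40.]
[0.1, 0.2] final mm [[48.0, 21.0], [33.0, 77.0], [48.0, 51.0]] exit ang [36.] [40.]
[0.1, 0.3] final mm [[48.0, 21.0], [33.0, 77.0], [48.0, 51.0]] exit ang [36.] [40.]
[0.2, 0.1] final mm [[-14.0, 22.0], [39.0, 50.0], [48.0, 21.0]] exit ang [39.] [42.]
[0.2, 0.2] final mm [[48.0, 21.0], [32.0, 79.0], [39.0, 50.0]] exit ang [39.] [43.]
[0.2, 0.3] final mm [[48.0, 21.0], [50.0, 78.0], [39.0, 50.0]] exit ang [39.] [43.]
[0.3, 0.1] final mm [[-5.0, 22.0], [39.0, 50.0], [48.0, 21.0]] exit ang [39.] [43.]
[0.3, 0.2] final mm [[48.0, 21.0], [50.0, 78.0], [39.0, 50.0]] exit ang [42.] [46.]
[0.3, 0.3] final mm [[-7.0, 22.0], [39.0, 50.0], [48.0, 21.0]] exit ang [42.] [46.]
```

```bash
cat > t3.py <<'E'
from sim import *
import itertools,sys
L=list(itertools.product((.1,.3),(.1,.3),(.06,.07,.08,.1,.13,.16)))
a=np.array(L);B=len(a);sp=a[:,2];z=float(sys.argv[1]);pt=np.radians(float(sys.argv[2]));inn=float(sys.argv[3])
def traj(t):
    x=np.minimum(-.115+sp*t,-.031);mv=x<-.031
    return x,np.full(B,z),np.full(B,pt),np.where(mv,sp,0),np.zeros(B),np.zeros(B)
o=run(a[:,0],a[:,1],a[:,1],traj,B,HEAP,inner=inn,T=1.6,rec=400)
for i in range(B):
    P=o[-1][2][i]*1000; h=sorted(P[:,1])
    print(a[i].round(2).tolist(),'OK' if h[2]>45 and P[:,0].min()>0 else 'FAIL',P.round(0).tolist())
E
for c in ".0087 0 .003" ".0087 0 .010" ".0087 0 .020" ".0077 -0.5 .004"; do python3 t3.py $c > "p_${c// /_}.txt" & done; wait; tail -n 30 p_*.txt
```

```text
==> p_.0077_-0.5_.004.txt <==
[0.1, 0.1, 0.06] OK [[46.0, 25.0], [12.0, 25.0], [29.0, 50.0]]
[0.1, 0.1, 0.07] OK [[43.0, 25.0], [13.0, 25.0], [48.0, 55.0]]
[0.1, 0.1, 0.08] OK [[46.0, 25.0], [12.0, 25.0], [29.0, 50.0]]
[0.1, 0.1, 0.1] OK [[46.0, 25.0], [12.0, 25.0], [29.0, 50.0]]
[0.1, 0.1, 0.13] OK [[46.0, 25.0], [12.0, 25.0], [29.0, 50.0]]
[0.1, 0.1, 0.16] OK [[46.0, 25.0], [12.0, 25.0], [29.0, 50.0]]
[0.1, 0.3, 0.06] OK [[46.0, 25.0], [12.0, 25.0], [29.0, 50.0]]
[0.1, 0.3, 0.07] OK [[46.0, 25.0], [12.0, 25.0], [29.0, 50.0]]
[0.1, 0.3, 0.08] OK [[46.0, 25.0], [12.0, 25.0], [29.0, 50.0]]
[0.1, 0.3, 0.1] OK [[46.0, 25.0], [12.0, 25.0], [29.0, 50.0]]
[0.1, 0.3, 0.13] OK [[46.0, 25.0], [12.0, 25.0], [29.0, 50.0]]
[0.1, 0.3, 0.16] OK [[46.0, 25.0], [12.0, 25.0], [29.0, 50.0]]
[0.3, 0.1, 0.06] OK [[46.0, 25.0], [12.0, 25.0], [29.0, 50.0]]
[0.3, 0.1, 0.07] OK [[46.0, 25.0], [12.0, 25.0], [29.0, 50.0]]
[0.3, 0.1, 0.08] OK [[46.0, 25.0], [12.0, 25.0], [29.0, 50.0]]
[0.3, 0.1, 0.1] OK [[46.0, 25.0], [12.0, 25.0], [29.0, 50.0]]
[0.3, 0.1, 0.13] OK [[46.0, 25.0], [14.0, 25.0], [30.0, 51.0]]
[0
[... 4369 characters left out ...]
0, 52.0]]
[0.3, 0.1, 0.07] OK [[42.0, 28.0], [12.0, 27.0], [25.0, 53.0]]
[0.3, 0.1, 0.08] OK [[47.0, 30.0], [12.0, 27.0], [27.0, 52.0]]
[0.3, 0.1, 0.1] OK [[46.0, 29.0], [12.0, 27.0], [27.0, 53.0]]
[0.3, 0.1, 0.13] OK [[45.0, 29.0], [12.0, 27.0], [27.0, 53.0]]
[0.3, 0.1, 0.16] OK [[43.0, 29.0], [12.0, 27.0], [26.0, 53.0]]
[0.3, 0.3, 0.06] OK [[44.0, 29.0], [12.0, 27.0], [26.0, 53.0]]
[0.3, 0.3, 0.07] OK [[48.0, 30.0], [12.0, 27.0], [28.0, 52.0]]
[0.3, 0.3, 0.08] OK [[47.0, 30.0], [12.0, 27.0], [28.0, 52.0]]
[0.3, 0.3, 0.1] OK [[47.0, 30.0], [12.0, 27.0], [27.0, 52.0]]
[0.3, 0.3, 0.13] OK [[46.0, 29.0], [12.0, 27.0], [27.0, 53.0]]
[0.3, 0.3, 0.16] OK [[45.0, 29.0], [12.0, 27.0], [27.0, 53.0]]
```

```bash
cat > t4.py <<'E'
from sim import *
import itertools,sys
# ram: two in tray, third on floor. kinematic speeds
L=list(itertools.product((.1,.2,.3),(.1,.3),(.05,.1,.2,.3)))
a=np.array(L);B=len(a);sp=a[:,2];z=float(sys.argv[1]);pt=np.radians(float(sys.argv[2]));inn=float(sys.argv[3])
x0=-.075;xe=float(sys.argv[4])
def traj(t):
    x=np.minimum(x0+sp*t,xe);mv=x<xe
    return x,np.full(B,z),np.full(B,pt),np.where(mv,sp,0),np.zeros(B),np.zeros(B)
c,s=np.cos(pt),np.sin(pt)
def P(x,y): return [x0+c*x-s*y,z+s*x+c*y]
init=np.array([[.048,.021],P(.0433,.0182),P(.0733,.0182)])
o=run(a[:,0],a[:,1],a[:,1],traj,B,init,inner=inn,T=1.2,rec=400,settle=.1)
for i in range(B):
    Q=o[-1][2][i]*1000; h=sorted(Q[:,1])
    print(a[i].round(2).tolist(),'OK' if h[2]>45 and Q[:,0].min()>0 else 'FAIL',Q.round(0).tolist())
E
python3 t4.py .0087 0 .004 -.031 > r1 & python3 t4.py .0087 0 .012 -.031 > r2 & python3 t4.py .012 -2 .004 -.031 > r3 & python3 t4.py .0087 3 .004 -.031 > r4 & wait; tail -n 30 r1 r2 r3 r4
```

```text
==> r1 <==
[0.1, 0.1, 0.05] FAIL [[14.0, 27.0], [44.0, 27.0], [-213.0, 22.0]]
[0.1, 0.1, 0.1] FAIL [[45.0, 27.0], [13.0, 27.0], [-356.0, -28.0]]
[0.1, 0.1, 0.2] FAIL [[15.0, 27.0], [45.0, 27.0], [-373.0, -64.0]]
[0.1, 0.1, 0.3] FAIL [[-38.0, 22.0], [37.0, 27.0], [-891.0, -804.0]]
[0.1, 0.3, 0.05] FAIL [[42.0, 27.0], [12.0, 27.0], [-310.0, 21.0]]
[0.1, 0.3, 0.1] FAIL [[44.0, 27.0], [13.0, 27.0], [-440.0, -231.0]]
[0.1, 0.3, 0.2] FAIL [[14.0, 27.0], [45.0, 27.0], [-927.0, -976.0]]
[0.1, 0.3, 0.3] FAIL [[-151.0, 22.0], [38.0, 27.0], [-662.0, -2440.0]]
[0.2, 0.1, 0.05] FAIL [[46.0, 27.0], [14.0, 27.0], [-223.0, 22.0]]
[0.2, 0.1, 0.1] FAIL [[44.0, 27.0], [13.0, 27.0], [-405.0, -109.0]]
[0.2, 0.1, 0.2] FAIL [[46.0, 27.0], [12.0, 27.0], [-423.0, -106.0]]
[0.2, 0.1, 0.3] FAIL [[-26.0, 22.0], [17.0, 27.0], [-664.0, -925.0]]
[0.2, 0.3, 0.05] FAIL [[12.0, 27.0], [43.0, 27.0], [-242.0, 22.0]]
[0.2, 0.3, 0.1] FAIL [[44.0, 31.0], [12.0, 27.0], [-446.0, -229.0]]
[0.2, 0.3, 0.2] FAIL [[-53.0, 22.0], [15.0, 27.0], [-475.0, -282.0]]
[0.2, 0.3, 0.3] FAIL [[-36.0, 22.0], [18.0, 27.0], [-1060.0, -831.0]]
[... 4756 characters left out ...]
0, 60.0], [11.0, 29.0], [41.0, 30.0]]
[0.2, 0.3, 0.2] FAIL [[-315.0, 13.0], [11.0, 29.0], [41.0, 30.0]]
[0.2, 0.3, 0.3] FAIL [[-350.0, -98.0], [11.0, 29.0], [41.0, 30.0]]
[0.3, 0.1, 0.05] FAIL [[41.0, 30.0], [11.0, 29.0], [-58.0, 22.0]]
[0.3, 0.1, 0.1] FAIL [[41.0, 30.0], [11.0, 29.0], [-353.0, -32.0]]
[0.3, 0.1, 0.2] FAIL [[41.0, 30.0], [11.0, 29.0], [-409.0, -114.0]]
[0.3, 0.1, 0.3] OK [[26.0, 55.0], [11.0, 29.0], [44.0, 31.0]]
[0.3, 0.3, 0.05] FAIL [[41.0, 30.0], [11.0, 29.0], [-184.0, 22.0]]
[0.3, 0.3, 0.1] FAIL [[41.0, 30.0], [11.0, 29.0], [-365.0, -60.0]]
[0.3, 0.3, 0.2] FAIL [[-315.0, 13.0], [11.0, 29.0], [41.0, 30.0]]
[0.3, 0.3, 0.3] FAIL [[-350.0, -98.0], [11.0, 29.0], [41.0, 30.0]]
```

```bash
for c in "dump -.035 .0085 45 .003" "dump -.045 .0085 45 .003" "dump -.045 .0085 45 .010" "dump -.045 .0085 25 .006"; do python3 t2.py $c > "d_${c// /_}.txt" & done; wait; tail -n 9 d_*.txt
```

```text
==> d_dump_-.035_.0085_45_.003.txt <==
[0.1, 0.1] final mm [[48.0, 21.0], [-13.0, 22.0], [18.0, 21.0]] exit ang [42.] [45.]
[0.1, 0.2] final mm [[47.0, 21.0], [-16.0, 22.0], [17.0, 21.0]] exit ang [42.] [45.]
[0.1, 0.3] final mm [[47.0, 21.0], [-18.0, 22.0], [17.0, 21.0]] exit ang [42.] [45.]
[0.2, 0.1] final mm [[47.0, 21.0], [-22.0, 22.0], [17.0, 21.0]] exit ang [44.] [48.]
[0.2, 0.2] final mm [[48.0, 21.0], [-12.0, 22.0], [18.0, 21.0]] exit ang [46.] [50.]
[0.2, 0.3] final mm [[48.0, 21.0], [-13.0, 22.0], [18.0, 21.0]] exit ang [46.] [50.]
[0.3, 0.1] final mm [[47.0, 21.0], [-21.0, 22.0], [17.0, 21.0]] exit ang [44.] [48.]
[0.3, 0.2] final mm [[48.0, 21.0], [-13.0, 22.0], [18.0, 21.0]] exit ang [48.] [52.]
[0.3, 0.3] final mm [[48.0, 21.0], [-12.0, 22.0], [18.0, 21.0]] exit ang [50.] [54.]

==> d_dump_-.045_.0085_25_.006.txt <==
[0.1, 0.1] final mm [[47.0, 21.0], [-15.0, 22.0], [17.0, 21.0]] exit ang [33.] [35.]
[0.1, 0.2] final mm [[47.0, 21.0], [-24.0, 22.0], [17.0, 21.0]] exit ang [33.] [35.]
[0.1, 0.3] final mm [[47.0, 21.0], [-22.0, 22.0], [17.0, 21.0]] exit ang [33.] [35.]
[
[... 1418 characters left out ...]
exit ang [28.] [32.]
[0.1, 0.2] final mm [[48.0, 21.0], [-12.0, 22.0], [18.0, 21.0]] exit ang [28.] [32.]
[0.1, 0.3] final mm [[47.0, 21.0], [-15.0, 22.0], [17.0, 21.0]] exit ang [28.] [32.]
[0.2, 0.1] final mm [[48.0, 21.0], [-12.0, 22.0], [18.0, 21.0]] exit ang [30.] [33.]
[0.2, 0.2] final mm [[48.0, 21.0], [-31.0, 22.0], [17.0, 21.0]] exit ang [30.] [34.]
[0.2, 0.3] final mm [[47.0, 21.0], [-31.0, 22.0], [17.0, 21.0]] exit ang [30.] [34.]
[0.3, 0.1] final mm [[48.0, 21.0], [-32.0, 22.0], [18.0, 21.0]] exit ang [31.] [35.]
[0.3, 0.2] final mm [[48.0, 21.0], [-19.0, 22.0], [17.0, 21.0]] exit ang [32.] [36.]
[0.3, 0.3] final mm [[47.0, 21.0], [-18.0, 22.0], [17.0, 21.0]] exit ang [32.] [36.]
```

The wrist view shows the heap has fallen flat: one roller against the tray's back wall, one beside it, and the third on the lip against the board, jammed with 23 N on the arm. A small 2-D model gives the same collapse near −61 mm at 50 mm/s and no collapse at about 100 mm/s. Ramming harder would throw a roller out.

I'll mend it in these steps:
1. Back off.
2. Tip the two rollers back inside the mouth.
3. Park the measure and restack the heap with the gripper.
4. Scoop again, faster.

{"name": "carry_out", "arguments": {"targets": [[[0,1.2,4.9,-0.5,-0.8,0.2,-0.3],[0,4,16.5,-1,-1.7,0.5,-0.7],[0,6.8,30.2,-1,-1.7,0.5,-0.7],[0,9.9,45,0,-1.7,0.5,-0.7],[0,13,59.6,1,-1.7,0.5,-0.7],[0,16,74.3,1,-1.7,0.5,-0.7],[0,18.9,88,1,-1.7,0.5,-0.7],[0,21.5,100.8,1,-1.7,0.5,-0.7]]]}}

```text
clock: 13.9
eef_pos: [0.6317, 0.0382, 0.0867]
tcp_rot: [[0.979, -0.204, 0.001], [-0.204, -0.979, -0.0], [0.001, 0.0, -1.0]]
force: [0.2, 0.2, -3.5]
opening: 0.27
```

```bash
python3 st.py;  python3 - <<'E'
from grip import *
im=viewer.camera('wrist');cv2.imwrite('pics/w9.png',im[:,:,::-1])
E
```

```text
13.9 [0.6317 0.0382 0.0867] xu -155.70 lat 0.80 under 11.59 head -101.76331268662366 tz [ 0.0009 -0.0005 -1.    ] F [ 0.2372  0.1646 -3.5148] [ 0.0977 -0.0679 -0.0006] op 0.269982538496186 v [-0.1674  0.0511 -0.0018 -0.0832  0.0176  0.0383 -0.1579]
```

View pics/w9.png

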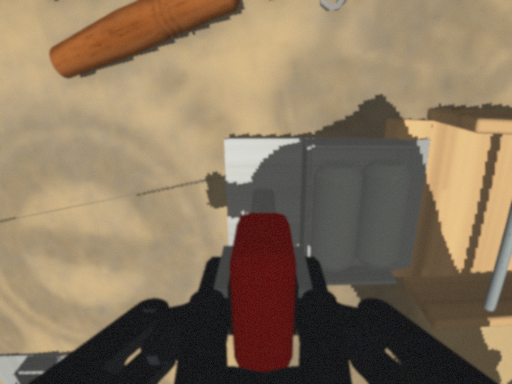

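Both rollers are in the tray at (338,220) and (384,220), and the third is left in the bin. I'll tip the measure nose-down about its lip just inside the mouth.

Run:
```python
import numpy as np
u=np.array([-.2045,-.979]);l=np.array([.979,-.2045])
def D(t,H=75.):
    t=np.radians(t);return np.array([-110*np.cos(t)+H*np.sin(t)+110,110*np.sin(t)+H*np.cos(t)-H])
for k,t in enumerate((3,8,13,18,23,28,33,38,43,48,53,56)):
    d=D(t);dx=d[0]+min(5,1.5*(k+1)); print(t,np.round([*(dx*u),d[1],*(t*l)],1).tolist())
```

```text
3 [-1.1, -5.5, 5.7, 2.9, -0.6]
8 [-3.0, -14.2, 14.6, 7.8, -1.6]
13 [-4.9, -23.7, 22.8, 12.7, -2.7]
18 [-6.9, -32.9, 30.3, 17.6, -3.7]
23 [-8.8, -42.1, 37.0, 22.5, -4.7]
28 [-10.9, -52.0, 42.9, 27.4, -5.7]
33 [-13.0, -62.3, 47.8, 32.3, -6.7]
38 [-15.2, -72.9, 51.8, 37.2, -7.8]
43 [-17.5, -83.9, 54.9, 42.1, -8.8]
48 [-19.9, -95.1, 56.9, 47.0, -9.8]
53 [-22.2, -106.4, 58.0, 51.9, -10.8]
56 [-23.7, -113.2, 58.1, 54.8, -11.5]
```

{"name": "carry_out", "arguments": {"targets": [[[0,-1.1,-5.5,5.7,2.9,-0.6,0],[0,-3,-14.2,14.6,7.8,-1.6,0],[0,-4.9,-23.7,22.8,12.7,-2.7,0],[0,-6.9,-32.9,30.3,17.6,-3.7,0],[0,-8.8,-42.1,37,22.5,-4.7,0],[0,-10.9,-52,42.9,27.4,-5.7,0],[0,-13,-62.3,47.8,32.3,-6.7,0],[0,-13,-62.3,47.8,32.3,-6.7,0]]]}}

```text
clock: 14.95
eef_pos: [0.6186, -0.0273, 0.1322]
tcp_rot: [[0.978, -0.176, 0.114], [-0.21, -0.821, 0.53], [0.0, -0.542, -0.84]]
force: [-0.2, -0.8, -3.4]
opening: 0.275
```

```bash
cat > tip.py <<'E'
from grip import *
from cell import status
np.set_printoptions(precision=3,suppress=True)
h=np.radians(-101.8);u=np.array([np.cos(h),np.sin(h),0]);l=np.array([-u[1],u[0],0]);m=np.array([.5991,-.114,0])
s=status.observe();R=s['tcp_rot'];o=s['eef_pos']+R[:,2]*.0751;tip=o+R[:,1]*.110
for n,q in (('orig',o),('tip',tip)): print(n,(q-m)@u*1000,(q-m)@l*1000,q[2]*1000)
print('pitch',np.degrees(np.arcsin(R[2,1])),'roll',np.degrees(np.arcsin(R[2,0])),s['clock'],'q',s['qpos'],'F',s['force'])
E
python3 tip.py;  python3 - <<'E'
from grip import *
im=viewer.camera('wrist');cv2.imwrite('pics/w10.png',im[:,:,::-1])
im=viewer.camera('side');cv2.imwrite('pics/s10.png',cv2.resize(im[80:260,140:340,::-1],None,fx=4,fy=3.3,interpolation=cv2.INTER_CUBIC))
E
```

```text
orig -129.63621756283263 1.62518953190614 69.16060487061746
tip -37.23135471021505 1.1369201777964408 9.485627583426409
pitch -32.853973303617245 roll 0.015471422696602049 14.95 q [ 0.761  0.666 -0.658  1.505 -0.21   1.092 -1.469] F [-0.227 -0.764 -3.39 ]
```

View pics/w10.png

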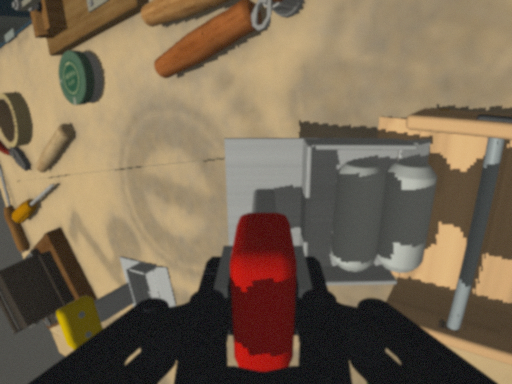

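View pics/s10.png

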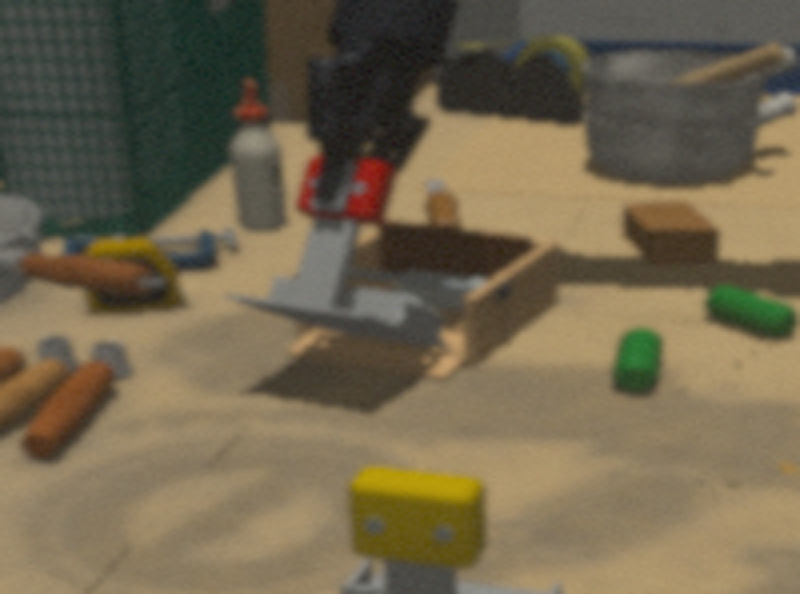

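{"name": "carry_out", "arguments": {"targets": [[[0,-2.2,-10.2,5,4.9,-1,0],[0,-4.4,-21,8.5,9.8,-2,0],[0,-6.6,-32,10.5,14.7,-3.1,0],[0,-8.8,-43,11.7,19.6,-4.1,0],[0,-10.3,-50,11.8,22.5,-4.7,0],[0,-10.3,-50,11.8,22.5,-4.7,0],[0,-10.3,-50,11.8,22.5,-4.7,0],[0,-10.3,-50,11.8,22.5,-4.7,0]]]}}

```text
clock: 16.05
eef_pos: [0.6089, -0.0687, 0.1477]
tcp_rot: [[0.98, -0.108, 0.168], [-0.2, -0.548, 0.812], [0.004, -0.83, -0.558]]
force: [0.9, 0.7, -3.3]
opening: 0.268
```

```bash
python3 tip.py;  python3 - <<'E'
from grip import *
im=viewer.camera('wrist');cv2.imwrite('pics/w11.png',im[:,:,::-1])
im=viewer.camera('side');cv2.imwrite('pics/s11.png',cv2.resize(im[80:260,140:340,::-1],None,fx=4,fy=3.3,interpolation=cv2.INTER_CUBIC))
E
```

```text
orig -108.61202814501776 0.19525867626910715 105.77025643715506
tip -47.1841259924302 0.8678542606443926 14.522459464778773
pitch -56.0500187067091 roll 0.2409368222058401 16.05 q [ 1.015  0.889 -0.773  1.436 -0.403  1.241 -1.193] F [ 0.901  0.731 -3.322]
```

View pics/w11.png

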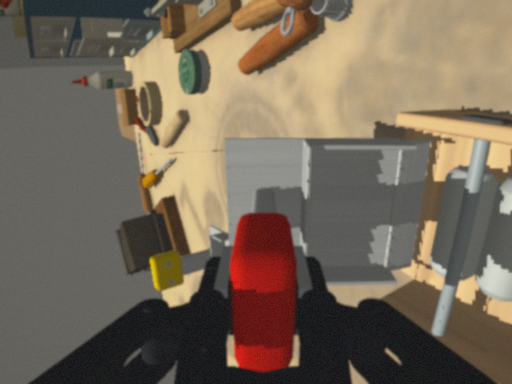

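View pics/s11.png

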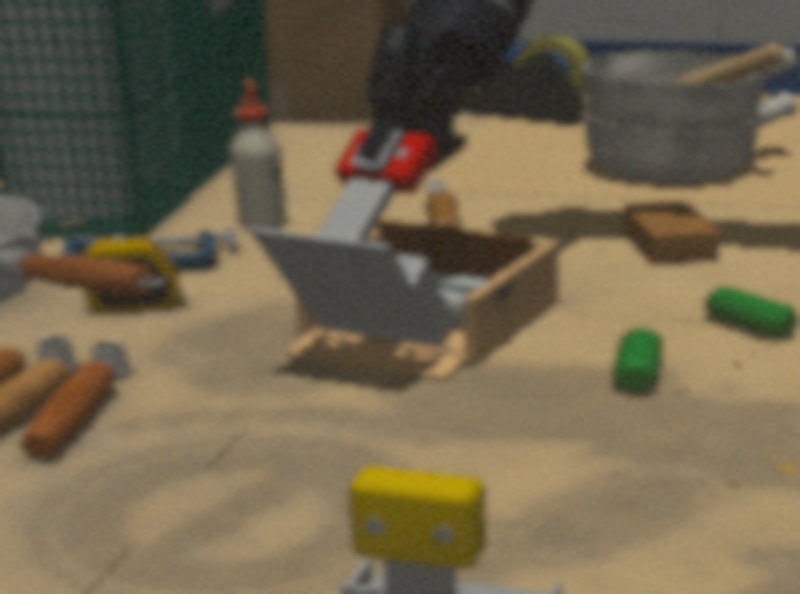

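Run:
```python
import numpy as np
u=np.array([-.2045,-.979]);l=np.array([.979,-.2045])
def D(t,H=75.):
    t=np.radians(t);return np.array([-110*np.cos(t)+H*np.sin(t)+110,110*np.sin(t)+H*np.cos(t)-H])
for k,t in enumerate((50,42,34,26,18,10,3,0)):
    d=D(t)-D(56);dx=d[0]-4*(k+1); print(t,np.round([*(dx*u),d[1]-.4*k,*((t-56)*l)],1).tolist())
```

```text
50 [3.7, 17.5, -0.7, -5.9, 1.2]
42 [8.2, 39.4, -4.2, -13.7, 2.9]
34 [12.7, 60.6, -10.2, -21.5, 4.5]
26 [16.9, 80.9, -18.7, -29.4, 6.1]
18 [20.9, 100.0, -29.4, -37.2, 7.8]
10 [24.5, 117.5, -42.2, -45.0, 9.4]
3 [27.5, 131.8, -54.9, -51.9, 10.8]
0 [29.2, 139.7, -60.9, -54.8, 11.5]
```

{"name": "carry_out", "arguments": {"targets": [[[0,3.7,17.5,-0.7,-5.9,1.2,0],[0,8.2,39.4,-4.2,-13.7,2.9,0],[0,12.7,60.6,-10.2,-21.5,4.5,0],[0,16.9,80.9,-18.7,-29.4,6.1,0],[0,20.9,100,-29.4,-37.2,7.8,0],[0,24.5,117.5,-42.2,-45,9.4,0],[0,27.5,131.8,-54.9,-51.9,10.8,0],[0,29.2,139.7,-58,-54.8,11.5,0]]]}}

```text
clock: 17.15
eef_pos: [0.6359, 0.0776, 0.0891]
tcp_rot: [[0.981, -0.193, -0.005], [-0.192, -0.981, 0.004], [-0.005, -0.003, -1.0]]
force: [0.5, 0.9, -3.7]
opening: 0.271
```

```bash
python3 tip.py; python3 st.py
```

```text
orig -195.3148311969973 -3.6059497130136915 13.977901363720138
tip -85.32360165426655 -2.260728588925184 13.631774500239649
pitch -0.18028764708730727 roll -0.30402171390517835 17.15 q [ 0.101  0.635 -0.389  1.42   0.245  1.139 -2.088] F [ 0.547  0.928 -3.695]
17.15 [0.6359 0.0776 0.0891] xu -195.08 lat -3.20 under 13.98 head -101.09929276521831 tz [-0.0046  0.0041 -1.    ] F [ 0.5465  0.9276 -3.6955] [ 0.0475 -0.0132 -0.0429] op 0.27051302516923065 v [-0.425   0.1157  0.2077 -0.1944  0.3337  0.2339 -0.4047]
```

{"name": "carry_out", "arguments": {"targets": [[[0,3,6,-3,-0.2,-0.3,-0.4],[0,5,9,-8,-0.2,-0.3,-0.7],[0,5,9,-12,-0.2,-0.3,-0.7],[0,5,9,-14,-0.2,-0.3,-0.7],[0,5,9,-14,-0.2,-0.3,-0.7],[0,5,9,-14,-0.2,-0.3,-0.7],[0.7,5,9,-14,-0.2,-0.3,-0.7],[0.7,5,9,-14,-0.2,-0.3,-0.7]]]}}

```text
clock: 18.15
eef_pos: [0.6415, 0.0869, 0.0758]
tcp_rot: [[0.979, -0.204, 0.002], [-0.204, -0.979, 0.001], [0.002, -0.002, -1.0]]
force: [0.8, -0.4, 0.5]
opening: 0.684
```

```bash
python3 tip.py; python3 st.py
python3 - <<'E'
from grip import *
im=viewer.camera('wrist');cv2.imwrite('pics/w12.png',im[:,:,::-1])
im=viewer.camera('side');cv2.imwrite('pics/s12.png',cv2.resize(im[120:260,160:320,::-1],None,fx=5,fy=4.2,interpolation=cv2.INTER_CUBIC))
E
```

```text
orig -205.41735502742367 0.5738842350598303 0.7254269088874943
tip -95.41748003171737 0.5828047337291283 0.5598329666787937
pitch -0.08625306895539976 roll 0.11527116955222164 18.15 q [ 0.079  0.656 -0.381  1.419  0.255  1.113 -2.119] F [ 0.78  -0.435  0.547]
18.15 [0.6415 0.0869 0.0758] xu -205.30 lat 0.42 under 0.73 head -101.79535356813994 tz [ 0.0023  0.0011 -1.    ] F [ 0.7804 -0.4349  0.5467] [0.0305 0.011  0.015 ] op 0.683923995823214 v [-0.0031  0.0011 -0.0014  0.0024 -0.0013  0.0009  0.0002]
```

View pics/w12.png

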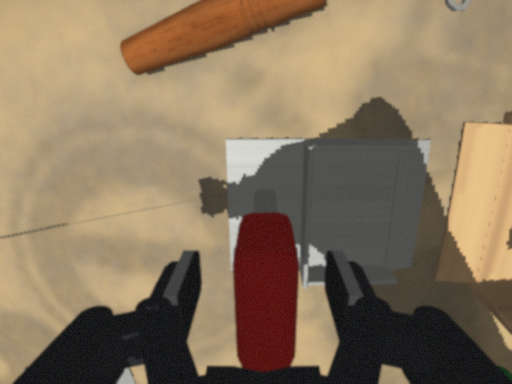

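View pics/s12.png

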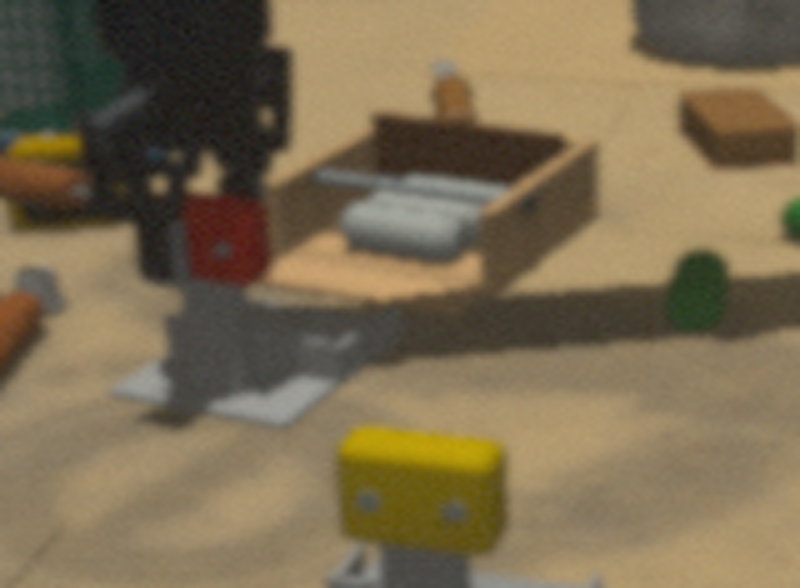

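The side view shows one roller lying on the apron in front of the rod at about (400,228), the other two on the floor behind it, and the measure parked upright. Next I rise, turn the jaws 90° and move over the bin.

{"name": "carry_out", "arguments": {"targets": [[[0.9,0,0,35,0,0,0],[0.9,0,0,80,0,0,8],[1,-4,-20,110,0,0,18],[1,-10,-50,110,0,0,28],[1,-16,-80,110,0,0,38],[1,-22,-110,110,0,0,48],[1,-28,-135,110,0,0,58],[1,-31,-150,110,0,0,68]]]}}

```text
clock: 19.25
eef_pos: [0.6101, -0.0655, 0.1859]
tcp_rot: [[0.553, 0.833, 0.0], [0.833, -0.553, 0.001], [0.001, -0.0, -1.0]]
force: [-0.3, 0.2, -0.1]
opening: 0.995
```

{"name": "carry_out", "arguments": {"targets": [[[1,0,-5,0,0,0,10],[1,0,-10,0,0,0,20],[1,0,-10,0,0,0,22],[1,0,-10,0,0,0,22],[1,0,-10,0,0,0,22],[1,0,-10,0,0,0,22],[1,0,-10,0,0,0,22],[1,0,-10,0,0,0,22]]]}}

```text
clock: 20.25
eef_pos: [0.6101, -0.0754, 0.1859]
tcp_rot: [[0.201, 0.98, -0.0], [0.98, -0.201, 0.001], [0.001, -0.0, -1.0]]
force: [-0.1, -0.7, 0.1]
opening: 1.0
```

```bash
python3 st.py
python3 - <<'E'
from grip import *
import pickle
p=viewer.camera_params('wrist');im=viewer.camera('wrist');cv2.imwrite('pics/w13.png',im[:,:,::-1]);pickle.dump(p,open('w13.pkl','wb'))
E
```

```text
20.25 [ 0.6101 -0.0754  0.1859] xu -40.04 lat 2.92 under 110.78 head -11.605740700293103 tz [-0.0001  0.0006 -1.    ] F [-0.1411 -0.7174  0.1013] [ 0.0094 -0.0194 -0.0311] op 0.9999146685619039 v [ 0.0022  0.0004 -0.      0.0009 -0.0018  0.0004  0.0008]
```

View pics/w13.png

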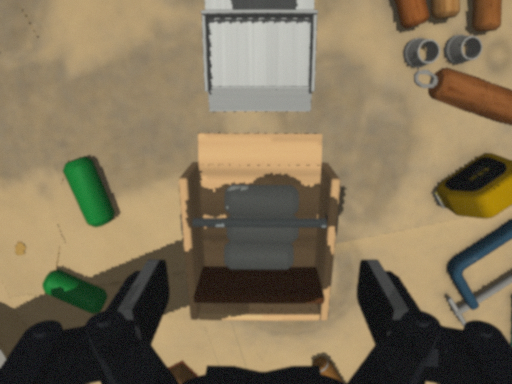

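Run:
```python
from h import *
import pickle
im=cv2.imread('pics/w13.png')[120:330,170:350]
g=np.clip(255*(im/255.)**0.55*1.5-60,0,255).astype(np.uint8)
cv2.imwrite('pics/w13z.png',cv2.resize(g,None,fx=4,fy=2.85,interpolation=cv2.INTER_CUBIC)) if 0 else cv2.imwrite('pics/w13z.png',cv2.resize(g,None,fx=2.85,fy=2.85,interpolation=cv2.INTER_CUBIC))
```

```text
(no output)
```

View pics/w13z.png

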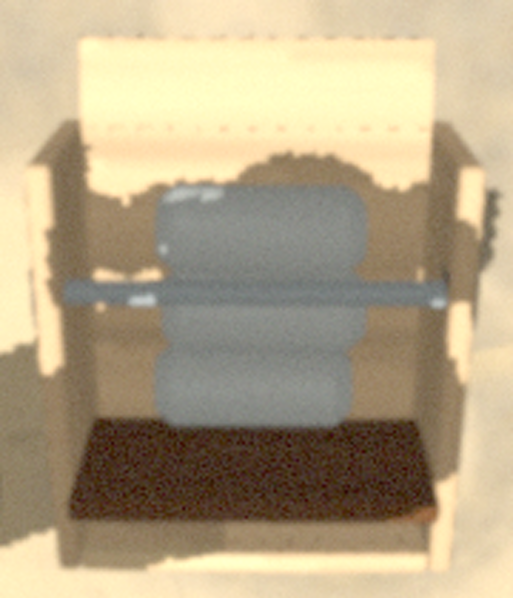

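Run:
```python
from roll import *
import pickle
p=pickle.load(open('w13.pkl','rb'))
l=np.array([-u[1],u[0],0])
def px(x,y): return ((x+.5)/2.85-.5+170,(y+.5)/2.85-.5+120)
def lat(x,y,z): X=onz('w',*px(x,y),z,p)-m; return X@u*1000,X@l*1000
for n,y,a,b,z in (('apron',230,157,367,.0225),('mid',325,162,365,.021),('rear',385,155,352,.021)):
    A=lat(a,y,z);B=lat(b,y,z);print(n,'ends',np.round(A,1),np.round(B,1),'centre lat %.1f len %.1f'%((A[1]+B[1])/2,abs(A[1]-B[1])))
for n,pt,s,z in (('apron top',(260,185),1,22.5),('rear bottom',(255,427),-1,21)):
    o,t=tang(px(*pt),p); print(n,'xu %.1f'%(o[0]*1000+t[0]/t[1]*(z-o[1]*1000)+s*15/abs(t[1])))
for pt in ((260,282),(260,304)): o,t=tang(px(*pt),p); print('rod',o[0]*1000+t[0]/t[1]*(48.5-o[1]*1000))
# measure position
for q in [(206,13),(315,13)]: print('m',np.round(onz('w',*q,.024,p)*1000,1))
for q in [(209,109),(311,109)]: print('tip',np.round(onz('w',*q,.000,p)*1000,1), ((onz('w',*q,.0,p)-m)@u)*1000)
```

```text
apron ends [-12.5 -32.6] [-12.8  38.6] centre lat 3.0 len 71.2
mid ends [ 23.9 -32.2] [23.6 39.5] centre lat 3.6 len 71.7
rear ends [ 47.9 -35.6] [47.6 35.7] centre lat 0.1 len 71.3
apron top xu -12.9
rear bottom xu 47.7
rod -4.722802383518072
rod 2.901329429761546
m [592.8  69.4  24. ]
m [681.3  51.2  24. ]
tip [572.4  -9.3   0. ] -97.00036225998892
tip [667.7 -28.9   0. ] -97.35535793184125
```

{"name": "carry_out", "arguments": {"targets": [[[0.93,-1,-6,-15,0,0,-0.2],[0.93,-2.5,-13,-40,0,0,-0.2],[0.93,-4.4,-21,-65,0,0,-0.2],[0.93,-4.4,-21,-90,0,0,-0.2],[0.93,-4.4,-21,-105,0,0,-0.2],[0.93,-4.4,-21,-110,0,0,-0.2],[0.93,-4.4,-21,-110,0,0,-0.2],[0.93,-4.4,-21,-110,0,0,-0.2]]]}}

```text
clock: 21.3
eef_pos: [0.6066, -0.0962, 0.077]
tcp_rot: [[0.204, 0.979, 0.002], [0.979, -0.204, 0.001], [0.001, 0.002, -1.0]]
force: [0.6, -1.2, 0.8]
opening: 0.928
```

```bash
python3 st.py
python3 - <<'E'
from grip import *
import pickle
p=viewer.camera_params('wrist');im=viewer.camera('wrist');cv2.imwrite('pics/w14.png',im[:,:,::-1]);pickle.dump(p,open('w14.pkl','wb'))
E
```

```text
21.3 [ 0.6066 -0.0962  0.077 ] xu -18.95 lat 3.72 under 1.86 head -11.79173207885585 tz [ 0.002   0.0006 -1.    ] F [ 0.6071 -1.2251  0.8198] [ 0.0001  0.0243 -0.0008] op 0.9283984624644688 v [ 0.0001 -0.0028  0.0004  0.0001  0.0007  0.0003  0.    ]
```

View pics/w14.png

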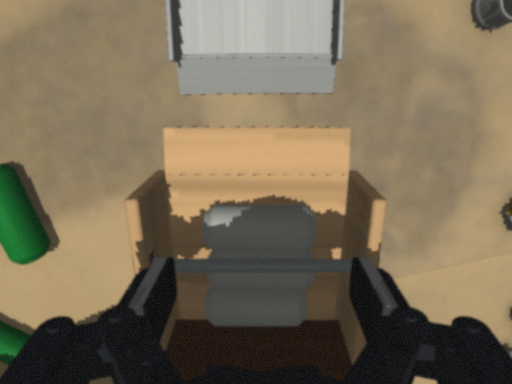

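{"name": "carry_out", "arguments": {"targets": [[[0.93,-0.9,0.2,-18,0,0,0],[0.93,-0.9,0.2,-38,0,0,0],[0.93,-0.9,0.2,-56,0,0,0],[0.93,-0.9,0.2,-69,0,0,0],[0.93,-0.9,0.2,-75,0,0,0],[0.93,-0.9,0.2,-75,0,0,0],[0.93,-0.9,0.2,-75,0,0,0],[0.7,-0.9,0.2,-75,0,0,0]]], "grip_force": 30}}

```text
clock: 22.35
eef_pos: [0.6111, -0.0975, 0.011]
tcp_rot: [[0.206, 0.978, 0.014], [0.979, -0.206, -0.005], [-0.002, 0.015, -1.0]]
force: [-13.7, -0.6, 36.7]
opening: 0.796
```

```bash
python3 st.py
python3 - <<'E'
from grip import *
import pickle
p=viewer.camera_params('wrist');im=viewer.camera('wrist');cv2.imwrite('pics/w15.png',im[:,:,::-1]);pickle.dump(p,open('w15.pkl','wb'))
im=viewer.camera('side');cv2.imwrite('pics/s15.png',cv2.resize(im[80:260,140:340,::-1],None,fx=4,fy=3.3,interpolation=cv2.INTER_CUBIC))
E
```

```text
22.35 [ 0.6111 -0.0975  0.011 ] xu -18.59 lat 8.35 under -64.07 head -11.87280305985333 tz [ 0.0144 -0.0049 -0.9999] F [-13.7079  -0.6279  36.6747] [-0.6242  0.6076 -0.2268] op 0.7961794266400485 v [ 0.0014  0.0016  0.0017 -0.0049 -0.005   0.0056  0.0042]
```

View pics/w15.png

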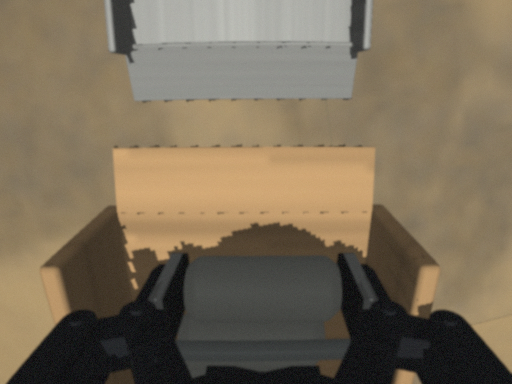

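View pics/s15.png

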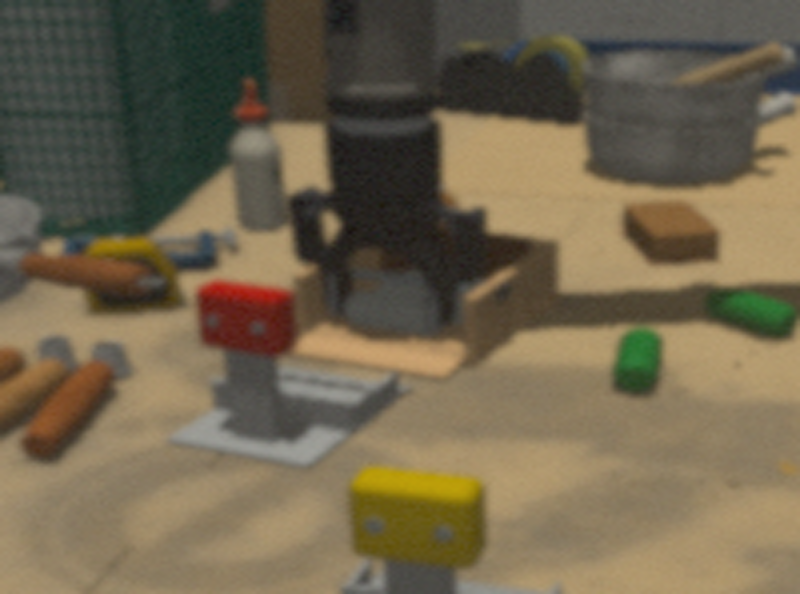

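{"name": "carry_out", "arguments": {"targets": [[[0,-1,0,1.5,0,0,0],[0,-2,0.4,2,0,0,0],[0,-2,0.4,2,0.3,0.8,0],[0,-2,0.4,2,0.3,0.8,0],[0,-2,0.4,2,0.3,0.8,0],[0,-2,0.4,6,0.3,0.8,0],[0,-2,0.4,14,0.3,0.8,0],[0,-2,0.4,22,0.3,0.8,0]]], "grip_force": 40}}

```text
clock: 23.45
eef_pos: [0.6092, -0.0909, 0.0323]
tcp_rot: [[0.203, 0.979, 0.001], [0.979, -0.203, 0.01], [0.01, -0.001, -1.0]]
force: [2.3, 8.4, -5.7]
opening: 0.786
```

```bash
python3 st.py
python3 - <<'E'
from grip import *
import pickle
p=viewer.camera_params('wrist');im=viewer.camera('wrist');cv2.imwrite('pics/w16.png',im[:,:,::-1]);pickle.dump(p,open('w16.pkl','wb'))
im=viewer.camera('side');cv2.imwrite('pics/s16.png',cv2.resize(im[80:260,140:340,::-1],None,fx=4,fy=3.3,interpolation=cv2.INTER_CUBIC))
E
```

```text
23.45 [ 0.6092 -0.0909  0.0323] xu -24.64 lat 5.18 under -42.78 head -11.735679944094523 tz [ 0.0008  0.0097 -1.    ] F [ 2.3365  8.4213 -5.6768] [ 1.8614 -0.3616 -0.1319] op 0.7859823377257177 v [ 0.0136 -0.0798 -0.0622 -0.0508 -0.0618  0.1165  0.0385]
```

View pics/w16.png

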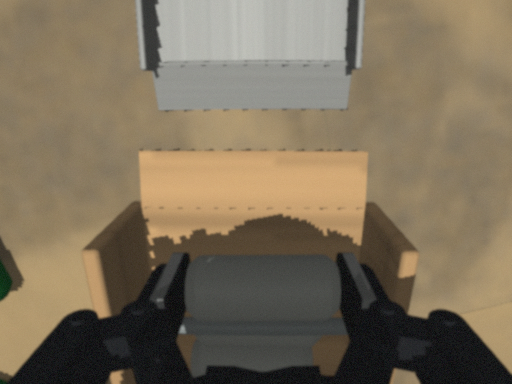

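View pics/s16.png

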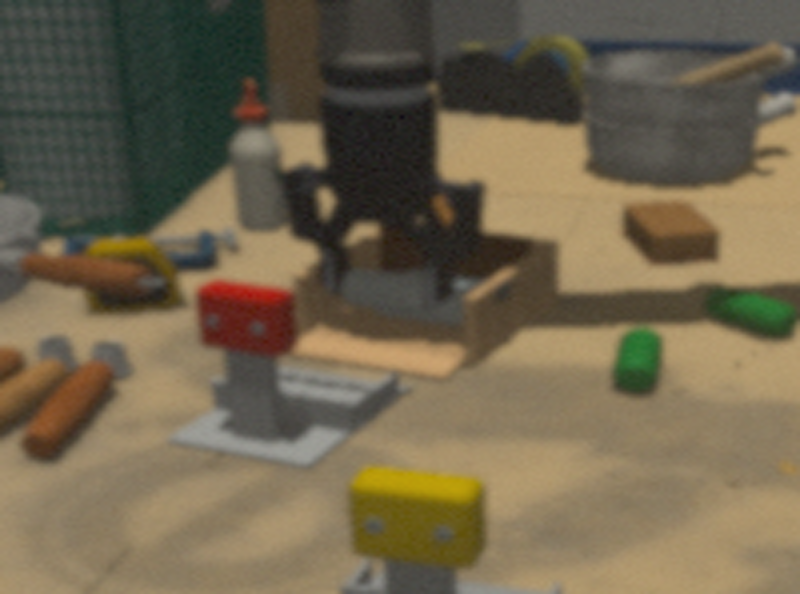

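{"name": "carry_out", "arguments": {"targets": [[[0,1.2,5.9,2,-0.3,0,0],[0,2.5,11.7,5,-0.5,0,0],[0,2,11.8,25,-0.5,0,0],[0,1.5,12,45,-0.5,0,0],[0,-1,0,55,-0.5,0,0],[0,-6,-20,55,-0.5,0,0],[0,-10.5,-40,55,-0.5,0,0],[0,-13.2,-50.4,55,-0.5,0,0]]]}}

```text
clock: 24.55
eef_pos: [0.5954, -0.1449, 0.0879]
tcp_rot: [[0.207, 0.978, 0.0], [0.978, -0.207, -0.001], [-0.001, 0.001, -1.0]]
force: [0.5, -0.2, -0.1]
opening: 0.785
```

```bash
python3 st.py
python3 - <<'E'
from grip import *
import pickle
p=viewer.camera_params('wrist');im=viewer.camera('wrist');cv2.imwrite('pics/w17.png',im[:,:,::-1]);pickle.dump(p,open('w17.pkl','wb'))
im=viewer.camera('side');cv2.imwrite('pics/s17.png',cv2.resize(im[80:260,140:340,::-1],None,fx=4,fy=3.3,interpolation=cv2.INTER_CUBIC))
E
```

```text
24.55 [ 0.5954 -0.1449  0.0879] xu 31.02 lat 2.66 under 12.78 head -11.925051945636373 tz [ 0.0003 -0.0012 -1.    ] F [ 0.5127 -0.2108 -0.0662] [-0.046  -0.0043 -0.0172] op 0.7849798096413386 v [ 0.1211 -0.0045 -0.0219  0.008  -0.0208 -0.0093  0.1346]
```

View pics/w17.png

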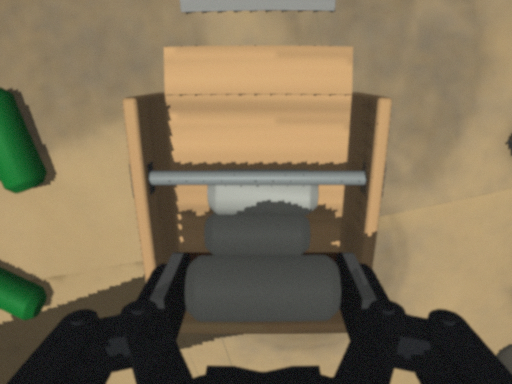

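View pics/s17.png

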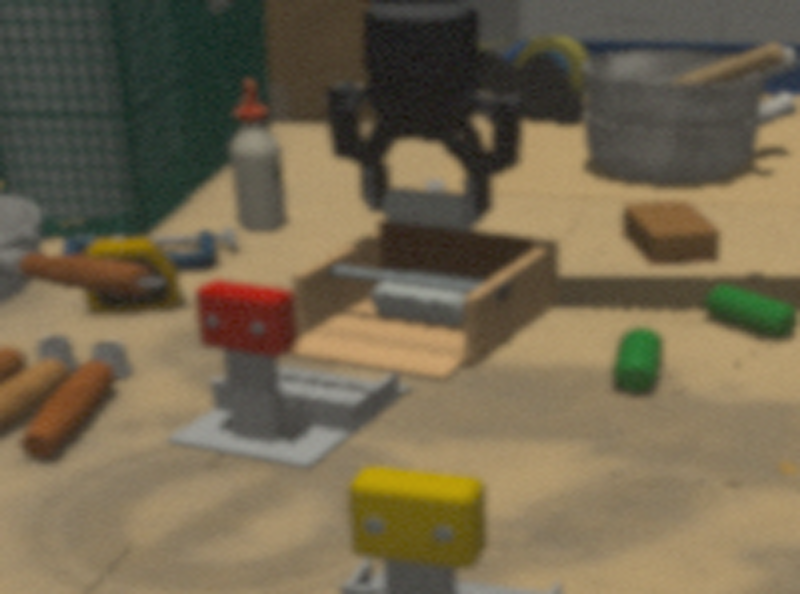

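Run:
```python
from roll import *
import pickle
p=pickle.load(open('w17.pkl','rb'));im=cv2.imread('pics/w17.png')
g=cv2.cvtColor(im,cv2.COLOR_BGR2GRAY)
print([(y,int(g[y,245:275].mean())) for y in range(165,335,2)])
c=im[150:345,120:400];g2=np.clip(255*(c/255.)**0.5*1.5-60,0,255).astype(np.uint8);cv2.imwrite('pics/w17z.png',cv2.resize(g2,None,fx=2.8,fy=2.8,interpolation=cv2.INTER_CUBIC))
```

```text
[(165, 73), (167, 69), (169, 70), (171, 93), (173, 122), (175, 141), (177, 163), (179, 157), (181, 135), (183, 124), (185, 143), (187, 168), (189, 175), (191, 178), (193, 181), (195, 181), (197, 180), (199, 173), (201, 141), (203, 111), (205, 101), (207, 80), (209, 71), (211, 69), (213, 67), (215, 67), (217, 70), (219, 70), (221, 72), (223, 73), (225, 75), (227, 75), (229, 76), (231, 78), (233, 79), (235, 79), (237, 79), (239, 77), (241, 77), (243, 75), (245, 74), (247, 73), (249, 72), (251, 71), (253, 69), (255, 65), (257, 65), (259, 65), (261, 68), (263, 69), (265, 69), (267, 70), (269, 71), (271, 72), (273, 72), (275, 73), (277, 74), (279, 74), (281, 75), (283, 75), (285, 76), (287, 77), (289, 77), (291, 78), (293, 78), (295, 78), (297, 77), (299, 78), (301, 77), (303, 75), (305, 75), (307, 74), (309, 73), (311, 73), (313, 72), (315, 72), (317, 70), (319, 69), (321, 67), (323, 69), (325, 75), (327, 78), (329, 78), (331, 78), (333, 96)]
```

View pics/w17z.png

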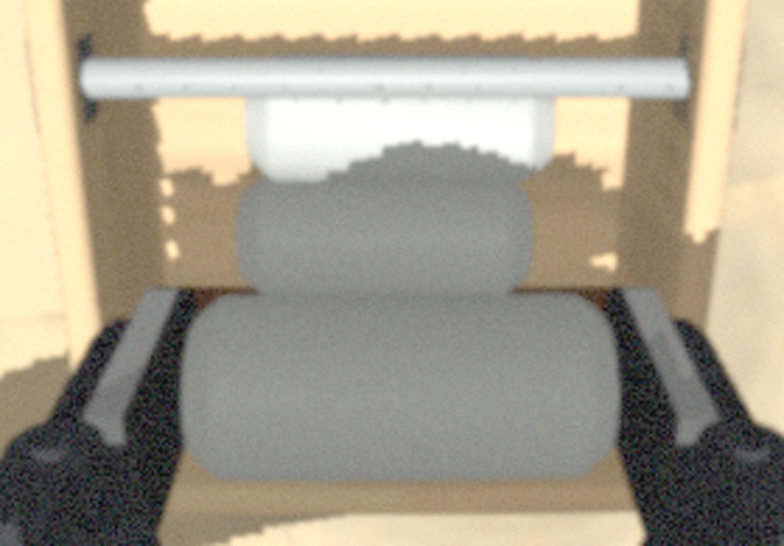

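Run:
```python
from roll import *
import pickle
p=pickle.load(open('w17.pkl','rb'))
c=circ((263,254),(263,321.2),p);print('held xu,z',c,'TCP xu 31.0 z 87.9')
for e in (-1,1): print(circ((263,254+e),(263,321.2),p))
# rear roller: assumed at 48,z21 : upper silhouette row?
e0=np.array([(p['eye']-m)@u,p['eye'][2]])*1000;print('eye',e0)
o,t=tang((263,214.3),p)
for z in (21,24,27,30): print('boundary ray at z',z,o[0]*1000+t[0]/t[1]*(z-o[1]*1000), 'tangent rear centre x', o[0]*1000+t[0]/t[1]*(21-o[1]*1000)+15/abs(t[1]))
for a in (172,184.5): o,t=tang((263,a),p);print('rod',o[0]*1000+t[0]/t[1]*(48.5-o[1]*1000))
l=np.array([-u[1],u[0],0])
for n,q,z in (('front',((120+250/2.8),(150+140/2.8)),.021),('front',((120+550/2.8),(150+140/2.8)),.021),('rear',(120+238/2.8,150+235/2.8),.021),('rear',(120+530/2.8,150+235/2.8),.021),('held',(120+183/2.8,150+385/2.8),c[1]/1000),('held',(120+618/2.8,150+385/2.8),c[1]/1000)):
    X=onz('w',*q,z,p)-m;print(n,(X@u)*1000,(X@l)*1000)
```

```text
held xu,z [36.00508134 99.5616044 ] TCP xu 31.0 z 87.9
[ 34.44493393 101.40960768]
[37.6125914 97.6574998]
eye [-55.05534403 230.67586206]
boundary ray at z 21 32.831142335801246 tangent rear centre x 49.09552907803811
boundary ray at z 24 31.573680191622728 tangent rear centre x 49.09552907803811
boundary ray at z 27 30.31621804744421 tangent rear centre x 49.09552907803811
boundary ray at z 30 29.058755903265705 tangent rear centre x 49.09552907803811
rod -4.2344706943861325
rod 3.085164132424744
front 22.547052813297917 -31.677383109642744
front 22.686287630054483 39.27069543746833
rear 47.418046494070765 -36.020308829344124
rear 47.53610260977774 35.654707386971914
held 36.4704411506261 -32.08129582987626
held 36.64278790586344 39.53490802165469
```

{"name": "carry_out", "arguments": {"targets": [[[0,-0.5,2,-6,0,0,0],[0,-1.1,3.2,-20,0,0,0],[0,-1.1,3.2,-35,0,0,0],[0,-1.1,3.2,-45,0,0,0],[0,-1.1,3.2,-49,0,0,0],[0,-1.1,3.2,-51,0,0,0],[0,-1.1,3.2,-51,0,0,0],[0,-1.1,3.2,-51,0,0,0]]]}}

```text
clock: 25.65
eef_pos: [0.5951, -0.141, 0.0376]
tcp_rot: [[0.207, 0.978, 0.002], [0.978, -0.207, -0.001], [-0.001, 0.002, -1.0]]
force: [0.5, 0.4, -0.0]
opening: 0.786
```

```bash
python3 st.py
python3 - <<'E'
from grip import *
import pickle
p=viewer.camera_params('wrist');im=viewer.camera('wrist');pickle.dump(p,open('w18.pkl','wb'));cv2.imwrite('pics/w18r.png',im[:,:,::-1])
c=im[150:345,120:400,::-1];g2=np.clip(255*(c/255.)**0.5*1.5-60,0,255).astype(np.uint8);cv2.imwrite('pics/w18z.png',cv2.resize(g2,None,fx=2.8,fy=2.8,interpolation=cv2.INTER_CUBIC))
E
```

```text
25.65 [ 0.5951 -0.141   0.0376] xu 27.28 lat 1.58 under -37.53 head -11.930994985586395 tz [ 0.0018 -0.001  -1.    ] F [ 0.516   0.3965 -0.0331] [-0.01   -0.0515 -0.0121] op 0.7857682417987096 v [-0.0001 -0.0021  0.0006  0.0014 -0.0012  0.0013 -0.0008]
```

View pics/w18z.png

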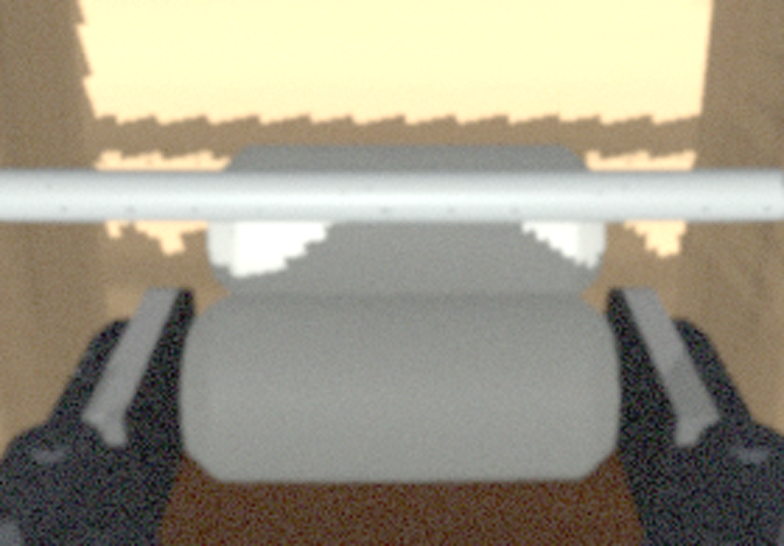

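{"name": "carry_out", "arguments": {"targets": [[[0,0.1,0,-0.8,0,0,0],[0,0.1,0,-1.3,0,0,0],[0,0.1,0,-1.3,0,0,0],[0.92,0.1,0,-1.3,0,0,0],[0.92,0.1,0,-1.3,0,0,0],[0.92,0.1,0,-1.3,0,0,0],[0.92,0.1,0,10,0,0,0],[0.92,0.1,0,35,0,0,0]]]}}

```text
clock: 26.7
eef_pos: [0.5942, -0.141, 0.0724]
tcp_rot: [[0.207, 0.978, -0.001], [0.978, -0.207, -0.001], [-0.001, -0.001, -1.0]]
force: [1.0, -0.0, -0.6]
opening: 0.918
```

{"name": "carry_out", "arguments": {"targets": [[[0.9,0,0,40,0,0,0],[0.8,2,15,75,0,0,-8],[0.7,7,38,75,0,0,-18],[0.7,14,68,75,0,0,-28],[0.7,21,100,75,0,0,-38],[0.7,27,130,75,0,0,-48],[0.7,33,160,75,0,0,-58],[0.7,39,190,75,0,0,-68]]]}}

```text
clock: 27.7
eef_pos: [0.6335, 0.0503, 0.1484]
tcp_rot: [[0.985, 0.17, 0.0], [0.17, -0.985, 0.001], [0.0, -0.001, -1.0]]
force: [-0.8, -0.1, 0.6]
opening: 0.698
```

```bash
python3 st.py
python3 - <<'E'
from grip import *
im=viewer.camera('side');cv2.imwrite('pics/s19.png',cv2.resize(im[80:260,140:340,::-1],None,fx=4,fy=3.3,interpolation=cv2.INTER_CUBIC))
im=viewer.camera('top');cv2.imwrite('pics/t19.png',im[:,:,::-1]);
E
```

```text
27.7 [0.6335 0.0503 0.1484] xu -167.82 lat 0.07 under 73.28 head -80.23045179334424 tz [ 0.0004  0.0008 -1.    ] F [-0.8025 -0.0706  0.6293] [ 0.0497 -0.004  -0.0244] op 0.6975866402998424 v [-0.5875  0.0727  0.2916 -0.1874 -0.1301  0.0415 -1.634 ]
```

View pics/s19.png

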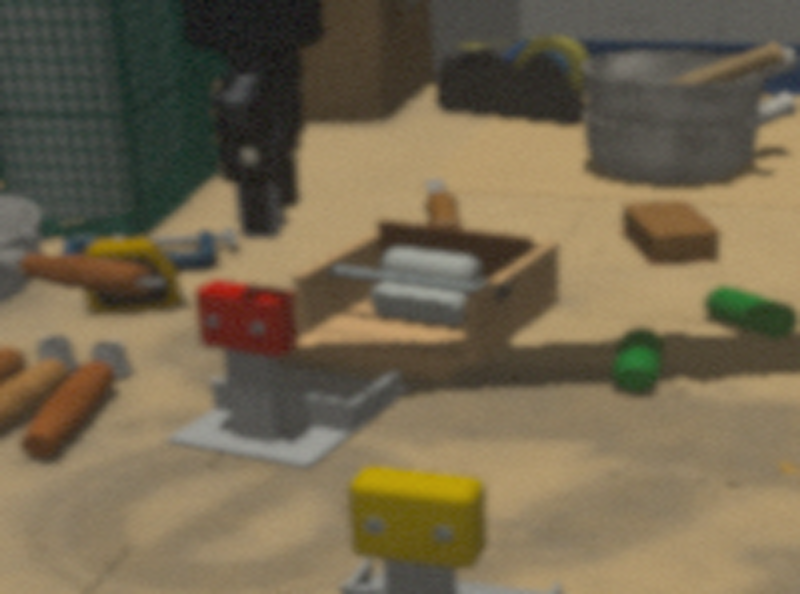

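View pics/t19.png

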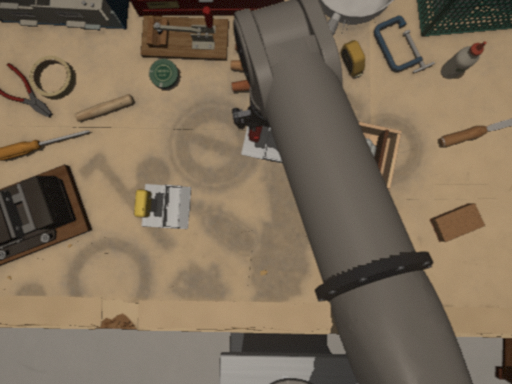

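The side view shows the heap rebuilt, with the top roller in the valley behind the rod at about (430,262). Next I regrip the measure.

{"name": "carry_out", "arguments": {"targets": [[[0.7,4,20,0,0,0,-9],[0.7,8,34,0,0,0,-18],[0.7,8,36.6,0,0,0,-21.6],[0.7,8,36.6,0,0,0,-21.6],[0.7,8,36.6,-15,0,0,-21.6],[0.7,8,36.6,-35,0,0,-21.6],[0.7,8,36.6,-55,0,0,-21.6],[0.7,8,36.6,-60,0,0,-21.6]]]}}

```text
clock: 28.8
eef_pos: [0.6393, 0.0912, 0.086]
tcp_rot: [[0.981, -0.193, -0.002], [-0.193, -0.981, 0.004], [-0.003, -0.003, -1.0]]
force: [-0.0, 0.4, -0.1]
opening: 0.701
```

```bash
python3 st.py
python3 - <<'E'
from grip import *
import pickle
p=viewer.camera_params('wrist');im=viewer.camera('wrist');pickle.dump(p,open('w20.pkl','wb'));cv2.imwrite('pics/w20.png',im[:,:,::-1])
E
```

```text
28.8 [0.6393 0.0912 0.086 ] xu -209.08 lat -2.58 under 10.87 head -101.1324924945627 tz [-0.0021  0.0036 -1.    ] F [-0.0045  0.3957 -0.0972] [-0.0484  0.0181 -0.0031] op 0.7011666664620431 v [-0.0055  0.0174 -0.0001  0.0085  0.0116 -0.0692 -0.012 ]
```

View pics/w20.png

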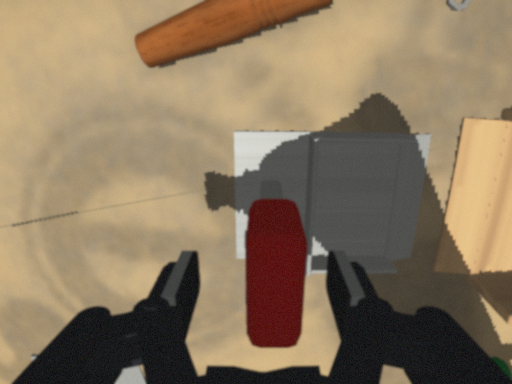

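{"name": "carry_out", "arguments": {"targets": [[[0.7,1.5,-3,-3,-0.2,-0.1,-0.6],[0.7,2.2,-4.3,-7,-0.2,-0.1,-0.6],[0.7,2.2,-4.3,-10.7,-0.2,-0.1,-0.6],[0.7,2.2,-4.3,-10.7,-0.2,-0.1,-0.6],[0,2.2,-4.3,-10.7,-0.2,-0.1,-0.6],[0,2.2,-4.3,-10.7,-0.2,-0.1,-0.6],[0,2.2,-4.3,-10.7,-0.2,-0.1,-0.6],[0,2.2,-4.3,-10.7,-0.2,-0.1,-0.6]]], "grip_force": 90}}

```text
clock: 29.85
eef_pos: [0.6421, 0.0871, 0.076]
tcp_rot: [[0.979, -0.203, 0.001], [-0.203, -0.979, 0.0], [0.001, -0.001, -1.0]]
force: [-0.1, -0.2, 1.3]
opening: 0.275
```

```bash
python3 st.py
```

```text
29.85 [0.6421 0.0871 0.076 ] xu -205.60 lat 0.97 under 0.89 head -101.74107287287868 tz [ 0.001   0.0004 -1.    ] F [-0.1465 -0.1589  1.3346] [-0.0444  0.0393  0.0518] op 0.2753146845870226 v [ 0.0001  0.001   0.0002  0.0011  0.0007  0.0024 -0.0007]
```

```bash
cat > t5.py <<'E'
from sim import *
import itertools,sys
L=list(itertools.product((.1,.2,.3),(.1,.2,.3)))
a=np.array(L);B=len(a);z=float(sys.argv[1]);pt=np.radians(float(sys.argv[2]));inn=float(sys.argv[3])
X=np.array(eval(sys.argv[4]))/1000;T=np.arange(len(X))*.125
from scipy.interpolate import PchipInterpolator as PI
f=PI(T,X);df=f.derivative()
def traj(t):
    if t>=T[-1]: x,v=X[-1],0.
    else: x,v=float(f(t)),float(df(t))
    o=np.ones(B);return x*o,z*o,pt*o,v*o,0*o,0*o
o=run(a[:,0],a[:,1],a[:,1],traj,B,HEAP,inner=inn,T=T[-1]+.5,rec=100)
for i in range(B):
    P=o[-1][2][i]*1000; h=sorted(P[:,1]); mn=min(q[2][i][:,1].max()-np.sort(q[2][i][:,1])[0] for q in o)*1000
    print(a[i].round(2).tolist(),'OK' if h[2]>45 and P[:,0].min()>0 else 'FAIL',P.round(0).tolist(),'min stack h %.0f'%mn)
E
S="[-115,-108,-95.5,-82,-68,-54,-42,-34,-31]"
python3 t5.py .0087 0 .004 $S > e1 & python3 t5.py .0087 -0.5 .012 $S > e2 & python3 t5.py .0087 0 .004 "[-115,-105,-88,-69,-50,-38,-32,-31,-31]" > e3 & python3 t5.py .0097 0 .002 $S >e4 & wait; tail -n 10 e1 e2 e3 e4
```

```text
==> e1 <==
[0.1, 0.1] OK [[46.0, 27.0], [12.0, 27.0], [29.0, 51.0]] min stack h 14
[0.1, 0.2] OK [[46.0, 27.0], [12.0, 27.0], [29.0, 51.0]] min stack h 14
[0.1, 0.3] OK [[46.0, 27.0], [12.0, 27.0], [29.0, 51.0]] min stack h 14
[0.2, 0.1] OK [[46.0, 27.0], [12.0, 27.0], [29.0, 51.0]] min stack h 16
[0.2, 0.2] OK [[46.0, 27.0], [12.0, 27.0], [29.0, 51.0]] min stack h 16
[0.2, 0.3] OK [[46.0, 27.0], [12.0, 27.0], [29.0, 51.0]] min stack h 15
[0.3, 0.1] OK [[46.0, 27.0], [12.0, 27.0], [29.0, 51.0]] min stack h 16
[0.3, 0.2] OK [[46.0, 27.0], [12.0, 27.0], [29.0, 51.0]] min stack h 17
[0.3, 0.3] OK [[46.0, 27.0], [12.0, 27.0], [29.0, 51.0]] min stack h 17

==> e2 <==
[0.1, 0.1] OK [[42.0, 26.0], [12.0, 26.0], [27.0, 52.0]] min stack h 12
[0.1, 0.2] OK [[42.0, 26.0], [12.0, 26.0], [27.0, 52.0]] min stack h 12
[0.1, 0.3] OK [[42.0, 26.0], [12.0, 26.0], [27.0, 52.0]] min stack h 12
[0.2, 0.1] OK [[48.0, 28.0], [12.0, 26.0], [29.0, 51.0]] min stack h 13
[0.2, 0.2] OK [[48.0, 28.0], [12.0, 26.0], [29.0, 51.0]] min stack h 14
[0.2, 0.3] OK [[48.0, 28.0], [12.0, 26.0], [29.0, 51.0]] min stack h 
[... 838 characters left out ...]
2.0, 27.0], [29.0, 51.0]] min stack h 21

==> e4 <==
[0.1, 0.1] OK [[46.0, 28.0], [12.0, 28.0], [29.0, 52.0]] min stack h 14
[0.1, 0.2] OK [[46.0, 28.0], [12.0, 28.0], [29.0, 52.0]] min stack h 14
[0.1, 0.3] OK [[46.0, 28.0], [12.0, 28.0], [29.0, 52.0]] min stack h 14
[0.2, 0.1] OK [[46.0, 28.0], [12.0, 28.0], [29.0, 52.0]] min stack h 16
[0.2, 0.2] OK [[46.0, 28.0], [12.0, 28.0], [29.0, 52.0]] min stack h 16
[0.2, 0.3] OK [[46.0, 28.0], [12.0, 28.0], [29.0, 52.0]] min stack h 16
[0.3, 0.1] OK [[46.0, 28.0], [12.0, 28.0], [29.0, 52.0]] min stack h 16
[0.3, 0.2] OK [[46.0, 28.0], [12.0, 28.0], [29.0, 52.0]] min stack h 17
[0.3, 0.3] OK [[46.0, 28.0], [12.0, 28.0], [29.0, 52.0]] min stack h 17
```

{"name": "carry_out", "arguments": {"targets": [[[0,0,0,5,0,0,0],[0,-1.4,-6.9,8.8,0,0,0],[0,-5,-24,8.8,0,0,0],[0,-9,-43,8.8,0,0,0],[0,-13.2,-63.5,8.8,0,0,0],[0,-16.8,-80.5,8.8,0,0,0],[0,-18.4,-88.1,8.8,0,0,0],[0,-18.4,-88.1,8.8,0,0,0]]]}}

```text
clock: 30.85
eef_pos: [0.6237, -0.0018, 0.0848]
tcp_rot: [[0.979, -0.205, 0.001], [-0.205, -0.979, 0.0], [0.001, -0.001, -1.0]]
force: [-0.7, 0.0, -2.9]
opening: 0.271
```

```bash
python3 st.py
python3 - <<'E'
from grip import *
import pickle
p=viewer.camera_params('wrist');im=viewer.camera('wrist');pickle.dump(p,open('w21.pkl','wb'));cv2.imwrite('pics/w21.png',im[:,:,::-1])
im=viewer.camera('side');cv2.imwrite('pics/s21.png',cv2.resize(im[120:260,160:320,::-1],None,fx=5,fy=4.2,interpolation=cv2.INTER_CUBIC))
E
```

```text
30.85 [ 0.6237 -0.0018  0.0848] xu -114.84 lat 1.11 under 9.72 head -101.81550520939071 tz [ 0.0011  0.0005 -1.    ] F [-0.7301  0.0219 -2.8754] [ 0.0953 -0.0004  0.0111] op 0.27129415033646587 v [-0.0238  0.004  -0.024  -0.0044 -0.0122 -0.0043 -0.0044]
```

View pics/w21.png

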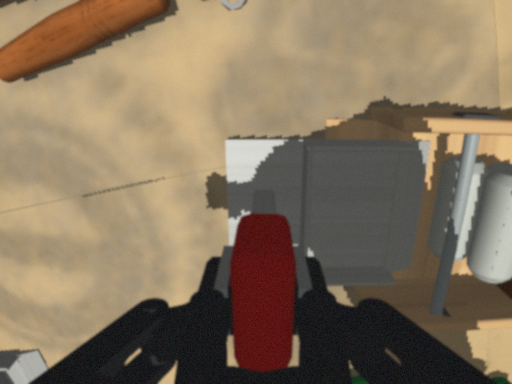

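View pics/s21.png

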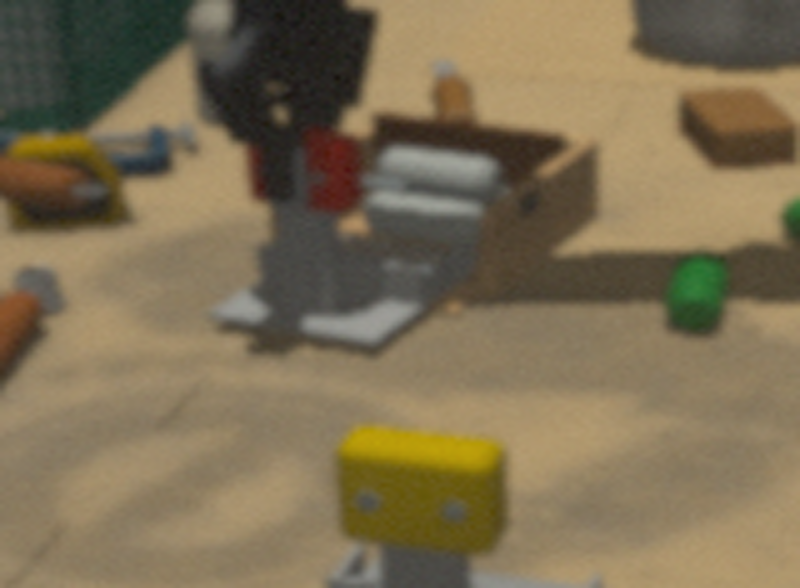

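The heap is intact and the measure is aligned, with its underside 1.3 mm above the apron. I'll scoop in one smooth stroke at about 150 mm/s.

{"name": "carry_out", "arguments": {"targets": [[[0,-2,-9.8,0,0,0,0],[0,-5.5,-26.4,0,0,0,0],[0,-9.4,-45,0,0,0,0],[0,-13.3,-63.6,0,0,0,0],[0,-15.8,-75.9,0,0,0,0],[0,-16.9,-80.8,0,0,0,0],[0,-17,-81.5,0,0,0,0],[0,-17,-81.5,0,0,0,0]]]}}

```text
clock: 31.95
eef_pos: [0.607, -0.0801, 0.085]
tcp_rot: [[0.98, -0.201, 0.002], [-0.201, -0.98, 0.003], [0.001, -0.003, -1.0]]
force: [-0.1, 1.5, -3.6]
opening: 0.264
```

```bash
python3 st.py
python3 - <<'E'
from grip import *
import pickle
p=viewer.camera_params('wrist');im=viewer.camera('wrist');pickle.dump(p,open('w22.pkl','wb'));cv2.imwrite('pics/w22.png',im[:,:,::-1])
c=im[115:305,210:512,::-1];g=np.clip(255*(c/255.)**0.6*1.3-20,0,255).astype(np.uint8)
cv2.imwrite('pics/w22z.png',cv2.resize(g,None,fx=2.6,fy=2.6,interpolation=cv2.INTER_CUBIC))
im=viewer.camera('side');cv2.imwrite('pics/s22.png',cv2.resize(im[120:260,160:320,::-1],None,fx=5,fy=4.2,interpolation=cv2.INTER_CUBIC))
E
```

```text
31.95 [ 0.607  -0.0801  0.085 ] xu -34.80 lat 0.79 under 9.88 head -101.5971052904104 tz [ 0.0016  0.0026 -1.    ] F [-0.1189  1.4861 -3.6204] [ 0.14   -0.0108  0.0231] op 0.264360202962353 v [-0.0065  0.0007 -0.0038 -0.001   0.0002  0.0011 -0.0001]
```

View pics/w22z.png

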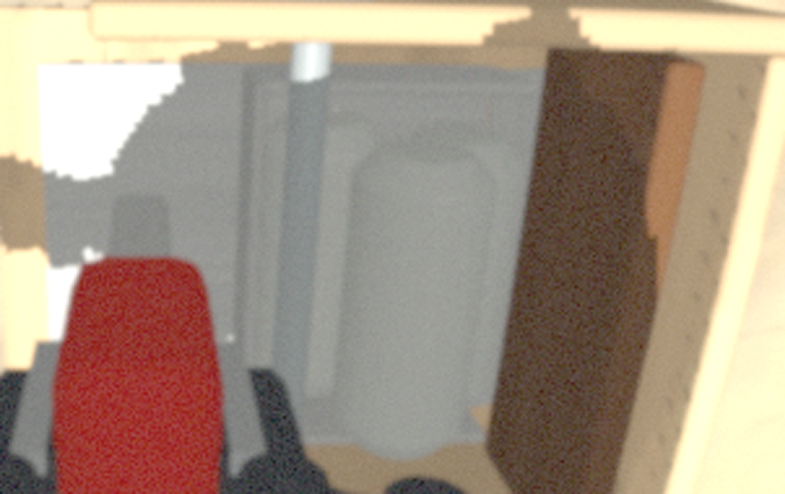

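View pics/s22.png

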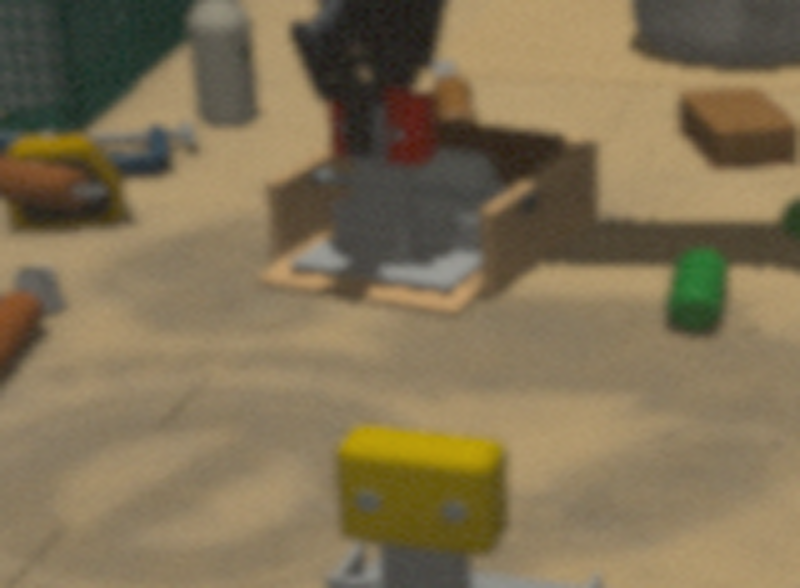

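Heaped: the top roller rides in the valley at (420,260) in the zoom, with the other two below it. The grip is still about 4 mm short, so I nudge it on.

{"name": "carry_out", "arguments": {"targets": [[[0,-0.8,-3,0,0,0,0],[0,-1.3,-5.6,0,-0.1,0,-0.1],[0,-1.3,-5.6,0,-0.1,0,-0.2],[0,-1.3,-5.6,0,-0.1,0,-0.2],[0,-1.3,-5.6,0,-0.1,0,-0.2],[0,-1.3,-5.6,0,-0.1,0,-0.2],[0,-1.3,-5.6,0,-0.1,0,-0.2],[0,-1.3,-5.6,0,-0.1,0,-0.2]]]}}

```text
clock: 33.05
eef_pos: [0.6057, -0.0856, 0.085]
tcp_rot: [[0.979, -0.204, 0.002], [-0.204, -0.979, 0.001], [0.001, -0.001, -1.0]]
force: [-0.6, 0.2, -4.1]
opening: 0.267
```

```bash
python3 st.py
python3 - <<'E'
from grip import *
import pickle
p=viewer.camera_params('wrist');im=viewer.camera('wrist');pickle.dump(p,open('w23.pkl','wb'));cv2.imwrite('pics/w23.png',im[:,:,::-1])
c=im[115:305,210:512,::-1];g=np.clip(255*(c/255.)**0.6*1.3-20,0,255).astype(np.uint8)
cv2.imwrite('pics/w23z.png',cv2.resize(g,None,fx=2.6,fy=2.6,interpolation=cv2.INTER_CUBIC))
E
```

```text
33.05 [ 0.6057 -0.0856  0.085 ] xu -29.19 lat 0.64 under 9.88 head -101.77685157357136 tz [ 0.0016  0.0007 -1.    ] F [-0.6338  0.2238 -4.1385] [0.131  0.0014 0.0091] op 0.26744227545430693 v [ 0.     -0.0004  0.0009  0.0011  0.0018 -0.0002  0.0019]
```

View pics/w23z.png

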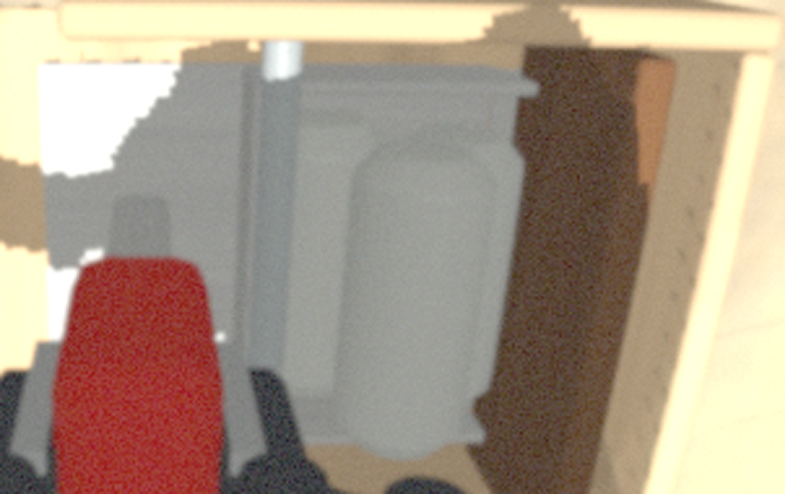

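All three ride: the vertical load rose by 1.2 N, which is three rollers' weight, and the grip is 92 mm short of the board. I'll check the draw speed in the model.

```bash
cat > t6.py <<'E'
from sim import *
import itertools,sys
L=list(itertools.product((.1,.2,.3),(.1,.2,.3)))
a=np.array(L);B=len(a);z=float(sys.argv[1]);sp=float(sys.argv[2]);inn=float(sys.argv[3]);acc=.6
def traj(t):
    t=max(t,0);ta=sp/acc; d=.5*acc*t*t if t<ta else .5*acc*ta*ta+sp*(t-ta); v=acc*t if t<ta else sp
    x=-.030-d
    if x<-.165: x,v=-.165,0.
    o=np.ones(B);return x*o,z*o,0*o,-v*o,0*o,0*o
init=np.array([[.046,.018+z],[.0135,.018+z],[.030,.018+z+.0253]])
o=run(a[:,0],a[:,1],a[:,1],traj,B,init,inner=inn,T=.135/sp+sp/acc+.3,rec=200,settle=.3)
for i in range(B):
    P=(o[-1][2][i]*1000); on=((P[:,0]<-70)).sum()
    print(a[i].round(2).tolist(),'OK' if on==2 and P[2,0]>0 else 'BAD',P.round(0).tolist())
E
for c in ".0088 .05 .004" ".0082 .1 .004" ".0095 .05 .010" ".0082 .03 .003"; do python3 t6.py $c > "g_${c// /_}" & done; wait; tail -n 10 g_*
```

```text
==> g_.0082_.03_.003 <==
[0.1, 0.1] OK [[-91.0, 26.0], [-121.0, 26.0], [39.0, 21.0]]
[0.1, 0.2] OK [[-92.0, 26.0], [-122.0, 26.0], [27.0, 21.0]]
[0.1, 0.3] OK [[-89.0, 26.0], [-121.0, 26.0], [42.0, 21.0]]
[0.2, 0.1] OK [[-91.0, 26.0], [-122.0, 26.0], [46.0, 21.0]]
[0.2, 0.2] OK [[-92.0, 26.0], [-122.0, 26.0], [47.0, 21.0]]
[0.2, 0.3] OK [[-91.0, 26.0], [-122.0, 26.0], [40.0, 21.0]]
[0.3, 0.1] OK [[-92.0, 26.0], [-122.0, 26.0], [40.0, 21.0]]
[0.3, 0.2] OK [[-92.0, 26.0], [-122.0, 26.0], [43.0, 21.0]]
[0.3, 0.3] OK [[-91.0, 26.0], [-122.0, 26.0], [40.0, 21.0]]

==> g_.0082_.1_.004 <==
[0.1, 0.1] OK [[-88.0, 26.0], [-119.0, 26.0], [31.0, 21.0]]
[0.1, 0.2] OK [[-90.0, 26.0], [-121.0, 26.0], [43.0, 21.0]]
[0.1, 0.3] OK [[-89.0, 26.0], [-120.0, 26.0], [44.0, 21.0]]
[0.2, 0.1] OK [[-89.0, 26.0], [-119.0, 26.0], [30.0, 21.0]]
[0.2, 0.2] OK [[-90.0, 26.0], [-121.0, 26.0], [38.0, 21.0]]
[0.2, 0.3] OK [[-89.0, 26.0], [-120.0, 26.0], [47.0, 21.0]]
[0.3, 0.1] OK [[-92.0, 26.0], [-122.0, 26.0], [31.0, 21.0]]
[0.3, 0.2] OK [[-90.0, 26.0], [-121.0, 26.0], [32.0, 21.0]]
[0.3, 0.3] OK [[-89.0, 26.0], 
[... 461 characters left out ...]
 [41.0, 21.0]]
[0.3, 0.2] OK [[-91.0, 27.0], [-122.0, 27.0], [34.0, 21.0]]
[0.3, 0.3] OK [[-92.0, 27.0], [-122.0, 27.0], [24.0, 21.0]]

==> g_.0095_.05_.010 <==
[0.1, 0.1] OK [[-91.0, 27.0], [-121.0, 27.0], [38.0, 21.0]]
[0.1, 0.2] OK [[-91.0, 27.0], [-121.0, 27.0], [23.0, 21.0]]
[0.1, 0.3] OK [[-91.0, 27.0], [-121.0, 27.0], [31.0, 21.0]]
[0.2, 0.1] OK [[-91.0, 27.0], [-122.0, 27.0], [44.0, 21.0]]
[0.2, 0.2] OK [[-91.0, 27.0], [-121.0, 27.0], [24.0, 21.0]]
[0.2, 0.3] OK [[-91.0, 27.0], [-122.0, 27.0], [46.0, 21.0]]
[0.3, 0.1] OK [[-91.0, 27.0], [-122.0, 27.0], [43.0, 21.0]]
[0.3, 0.2] OK [[-91.0, 27.0], [-122.0, 27.0], [25.0, 21.0]]
[0.3, 0.3] OK [[-91.0, 27.0], [-122.0, 27.0], [43.0, 21.0]]
```

{"name": "carry_out", "arguments": {"targets": [[[0,0.6,2.9,-0.2,0,0,0],[0,1.8,8.8,-0.4,0,0,0],[0,3.3,15.7,-0.4,0,0,0],[0,4.8,23,-0.4,0,0,0],[0,6.3,30.3,-0.4,0,0,0],[0,7.9,37.7,-0.4,0,0,0],[0,9.4,45,-0.4,0,0,0],[0,10.9,52.4,-0.4,0,0,0]]]}}

```text
clock: 34.1
eef_pos: [0.6168, -0.0327, 0.0847]
tcp_rot: [[0.979, -0.204, 0.002], [-0.204, -0.979, 0.001], [0.002, -0.001, -1.0]]
force: [0.1, 0.2, -3.3]
opening: 0.27
```

```bash
python3 st.py
```

```text
34.1 [ 0.6168 -0.0327  0.0847] xu -83.22 lat 0.68 under 9.57 head -101.77296465976252 tz [ 0.0018  0.0006 -1.    ] F [ 0.0572  0.2115 -3.3243] [ 0.0768 -0.0244 -0.0317] op 0.27005624407565887 v [-0.0961  0.0167 -0.0063 -0.0291  0.0067  0.0109 -0.0971]
```

{"name": "carry_out", "arguments": {"targets": [[[0,1.5,7.3,0,0,0,0],[0,3.1,14.7,0,0,0,0],[0,4.6,22,0,0,0,0],[0,6.1,29.4,0,0,0,0],[0,7.7,36.7,0,0,0,0],[0,9.2,44.1,0,0,0,0],[0,10.7,51.4,0,0,0,0],[0,12.3,58.7,0,0,0,0]]]}}

```text
clock: 35.1
eef_pos: [0.6292, 0.0265, 0.0847]
tcp_rot: [[0.979, -0.204, 0.002], [-0.204, -0.979, 0.001], [0.002, -0.001, -1.0]]
force: [0.1, -0.5, -4.6]
opening: 0.271
```

```bash
python3 st.py
python3 - <<'E'
from grip import *
im=viewer.camera('wrist');cv2.imwrite('pics/w25.png',im[:,:,::-1])
im=viewer.camera('side');cv2.imwrite('pics/s25.png',cv2.resize(im[120:260,160:320,::-1],None,fx=5,fy=4.2,interpolation=cv2.INTER_CUBIC))
E
```

```text
35.1 [0.6292 0.0265 0.0847] xu -143.66 lat 0.72 under 9.55 head -101.77799189906324 tz [ 0.0018  0.0006 -1.    ] F [ 0.0911 -0.5062 -4.5843] [ 0.1208 -0.0228 -0.0685] op 0.27058656084664484 v [-0.096   0.0276 -0.0039 -0.0491  0.0102  0.0191 -0.093 ]
```

View pics/w25.png

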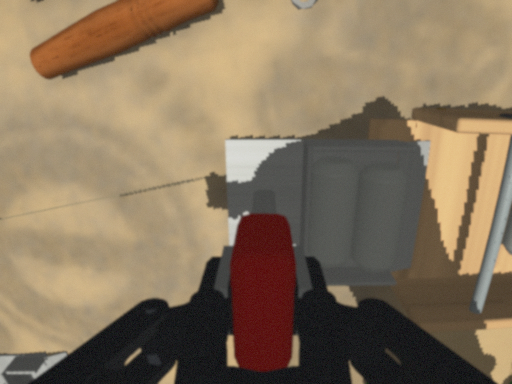

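View pics/s25.png

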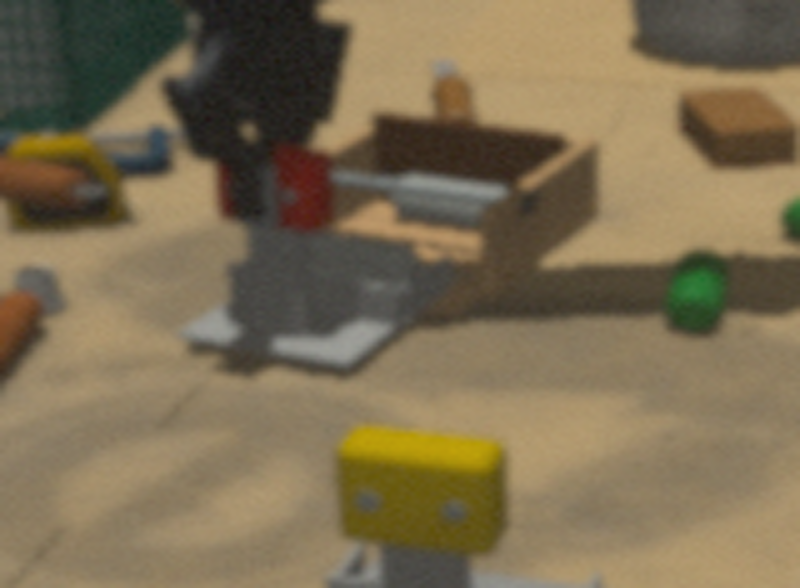

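Two rollers lie level in the tray at (330,210) and (385,215), and one is in the bin beyond the rod. Now I go clear of the bin and back to the stand.

{"name": "carry_out", "arguments": {"targets": [[[0,1.5,7.3,0,0,0,0],[0,3.1,14.7,0,0,0,0],[0,4.6,22,0,0,0,0],[0,6.1,29.4,0,0,0,0],[0,7.6,37,3,0,0,0],[0,9.2,44.7,8,0,0,0],[0,10.8,52.5,14,0,0,0.5],[0,12.4,60.5,20,0,0,1.5]]]}}

```text
clock: 36.2
eef_pos: [0.6419, 0.0891, 0.1054]
tcp_rot: [[0.984, -0.175, 0.003], [-0.175, -0.984, 0.002], [0.002, -0.003, -1.0]]
force: [0.0, -0.2, -3.3]
opening: 0.266
```

```bash
python3 st.py
```

```text
36.2 [0.6419 0.0891 0.1054] xu -207.58 lat 0.35 under 30.33 head -100.10462869554365 tz [ 0.0026  0.0023 -1.    ] F [ 0.0241 -0.1703 -3.2667] [ 0.0484 -0.031   0.0364] op 0.26610040987757155 v [-0.082   0.0021 -0.0432 -0.1247  0.0135  0.1296  0.0457]
```

{"name": "carry_out", "arguments": {"targets": [[[0,0,9,3,0,0,1],[0,0,21,6,0,0,3],[0,0,36,8,-0.1,0.1,6],[0,-0.5,53,8,-0.1,0.1,9],[0,-0.5,71,8,-0.1,0.1,12],[0,-1,89,8,-0.1,0.1,15],[0,-1,107,8,-0.1,0.1,18],[0,-1.5,124,8,-0.1,0.1,20.5]]]}}

```text
clock: 37.2
eef_pos: [0.6403, 0.2145, 0.1134]
tcp_rot: [[0.983, 0.184, 0.0], [0.184, -0.983, 0.001], [0.0, -0.001, -1.0]]
force: [0.5, -0.4, -2.8]
opening: 0.268
```

```bash
python3 st.py
```

```text
37.2 [0.6403 0.2145 0.1134] xu -329.97 lat -26.79 under 38.29 head -79.41614739123317 tz [ 0.0002  0.0012 -1.    ] F [ 0.4991 -0.4342 -2.7803] [ 0.0854 -0.0108  0.0304] op 0.2675567105414573 v [-0.1757  0.0918 -0.0713 -0.1364  0.0728  0.0691  0.1243]
```

{"name": "carry_out", "arguments": {"targets": [[[0,0,15,0,0,0,1],[0,0,28,0,0,0,1.6],[0,-0.2,40,0,-0.1,0,2.2],[0,-0.4,50,0,-0.1,0,2.2],[0,-0.4,58,-5,-0.1,0,2.2],[0,-0.4,63,-10,-0.1,0,2.2],[0,-0.4,64.9,-15,-0.1,0,2.2],[0,-0.4,64.9,-20,-0.1,0,2.2]]]}}

```text
clock: 38.2
eef_pos: [0.6399, 0.279, 0.0927]
tcp_rot: [[0.975, 0.221, -0.0], [0.221, -0.975, -0.001], [-0.0, 0.001, -1.0]]
force: [1.2, 0.3, -3.7]
opening: 0.271
```

```bash
python3 st.py
python3 - <<'E'
from grip import *
import pickle
p=viewer.camera_params('wrist');im=viewer.camera('wrist');pickle.dump(p,open('w27.pkl','wb'));cv2.imwrite('pics/w27.png',im[:,:,::-1])
E
```

```text
38.2 [0.6399 0.279  0.0927] xu -393.03 lat -40.43 under 17.63 head -77.23021845578712 tz [-0.0002 -0.0012 -1.    ] F [ 1.1984  0.3055 -3.6802] [ 0.0523  0.0149 -0.0356] op 0.27079706341160914 v [ 0.0063  0.0303  0.0117  0.0464  0.0163 -0.0745 -0.0121]
```

View pics/w27.png

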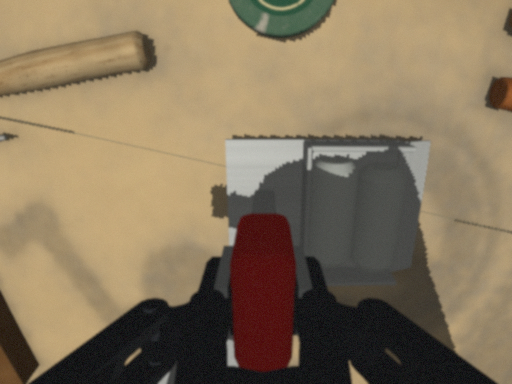

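Run:
```python
from grip import *
import pickle
p=pickle.load(open('w27.pkl','rb'));z=.0167
a=onz('w',226.5,140,z+.003,p)*1000;b=onz('w',430,140,z+.001,p)*1000
d=(b-a)[:2];f=d/np.linalg.norm(d);l=np.array([-f[1],f[0]])
print(np.linalg.norm(d),np.degrees(np.arctan2(d[1],d[0])),(a[:2]+25*f-48*l),(b[:2]-110*f-48*l))
```

```text
134.49119374225847 -76.98268420162162 [639.43913988 277.72601004] [639.32453355 278.22174101]
```

{"name": "carry_out", "arguments": {"targets": [[[0,0.3,1,-4,0,0,0],[0,0.5,1.6,-8,0,0,0],[0,0.5,1.6,-12,0,0,0],[0,0.5,1.6,-15,0,0,0],[0,0.5,1.6,-16.3,0,0,0],[0,0.5,1.6,-16.8,0,0,0],[0,0.5,1.6,-16.8,0,0,0],[0,0.5,1.6,-16.8,0,0,0]]]}}

```text
clock: 39.25
eef_pos: [0.6401, 0.28, 0.0762]
tcp_rot: [[0.975, 0.221, -0.001], [0.221, -0.975, -0.002], [-0.001, 0.002, -1.0]]
force: [-3.1, -2.2, 5.4]
opening: 0.272
```

```bash
python3 st.py
```

```text
39.25 [0.6401 0.28   0.0762] xu -394.06 lat -40.48 under 1.07 head -77.2500270967947 tz [-0.0011 -0.002  -1.    ] F [-3.1213 -2.2001  5.3998] [-0.4046  0.7899  0.0136] op 0.27194266292525165 v [-0.0003  0.0023 -0.0004  0.0005 -0.0018 -0.0006 -0.    ]
```

{"name": "carry_out", "arguments": {"targets": [[[0,0,0,0.2,0,0,0],[0.4,0,0,0.2,0,0,0],[0.75,0,0,0.2,0,0,0],[0.75,0,0,0.2,0,0,0],[0.75,0,0,0.2,0,0,0],[0.75,0,0,8,0,0,0],[0.75,0,0,25,0,0,0],[0.75,0,0,50,0,0,0]]]}}

```text
clock: 40.25
eef_pos: [0.64, 0.2799, 0.1273]
tcp_rot: [[0.975, 0.221, -0.001], [0.221, -0.975, -0.002], [-0.002, 0.002, -1.0]]
force: [0.7, -0.4, -0.3]
opening: 0.75
```

{"name": "carry_out", "arguments": {"targets": [[[0.75,0,0,35,0,0,0],[0.75,0,0,75,0,0,0],[0.75,-5,-20,100,0,0,0],[0.75,-15,-60,110,0,0,0],[0.75,-25,-110,110,0,0,0],[0.75,-35,-160,110,0,0,0],[0.75,-45,-210,110,0,0,0],[0.75,-50,-250,110,0,0,0]]]}}

```text
clock: 41.25
eef_pos: [0.5886, 0.0253, 0.2379]
tcp_rot: [[0.976, 0.217, -0.002], [0.217, -0.976, -0.005], [-0.003, 0.004, -1.0]]
force: [1.2, -0.8, 0.1]
opening: 0.749
```

```bash
python3 st.py
python3 - <<'E'
from grip import *
im=viewer.camera('side');cv2.imwrite('pics/s30.png',cv2.resize(im[120:280,120:320,::-1],None,fx=4,fy=3.7,interpolation=cv2.INTER_CUBIC))
im=viewer.camera('top');cv2.imwrite('pics/t30.png',im[:,:,::-1]);cv2.imwrite('pics/t30z.png',cv2.resize(im[95:170,140:240,::-1],None,fx=8,fy=8,interpolation=cv2.INTER_CUBIC))
E
```

```text
41.25 [0.5886 0.0253 0.2379] xu -134.25 lat -38.78 under 162.78 head -77.45510772083374 tz [-0.0015 -0.0047 -1.    ] F [ 1.1598 -0.8443  0.0785] [-0.0078 -0.0288  0.0305] op 0.7486638373900925 v [ 0.5291 -0.144   0.0516  0.1962 -0.0943 -0.0829  0.5628]
```

View pics/s30.png

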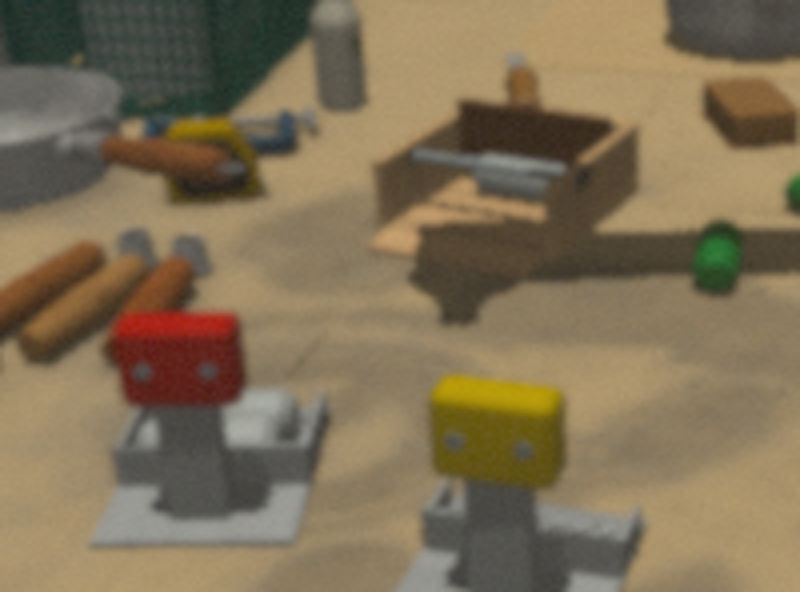

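View pics/t30z.png

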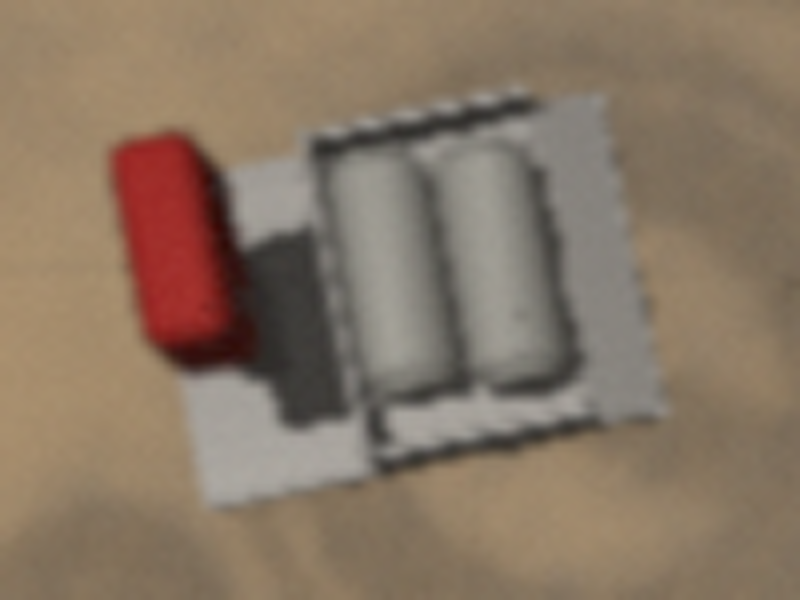

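View pics/t30.png

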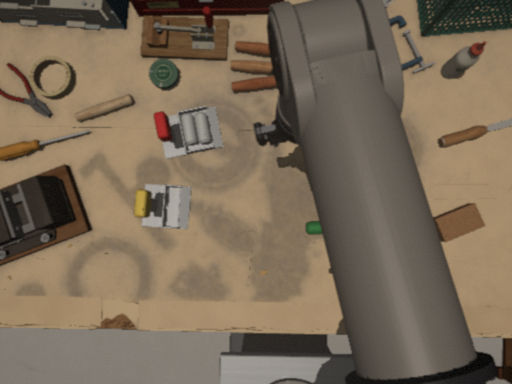

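The measure is back on the same pixels as at the start, to within a millimetre. Two rollers are level in it and one is in the bin. I let the arm come to rest and hand in.

{"name": "carry_out", "arguments": {"targets": [[[0.75,0,-5,0,0,0,0],[0.75,0,-5,0,0,0,0],[0.75,0,-5,0,0,0,0],[0.75,0,-5,0,0,0,0],[0.75,0,-5,0,0,0,0],[0.75,0,-5,0,0,0,0],[0.75,0,-5,0,0,0,0],[0.75,0,-5,0,0,0,0]]]}}

```text
clock: 42.35
eef_pos: [0.5892, 0.0148, 0.2376]
tcp_rot: [[0.978, 0.208, -0.002], [0.208, -0.978, -0.009], [-0.004, 0.009, -1.0]]
force: [0.5, -0.4, 0.4]
opening: 0.756
```

```bash
python3 -c "
from cell import workorder,status
print(workorder.job_done()); print(status.observe()['clock'])"
```

```text
the job is handed in; nothing more can be done
None
the job is handed in; nothing more can be done
```

The job is handed in at 42 s. The red-grip measure stands upright back in its place with two rollers level on it, and the third roller is in the bin. It took two scoops, and between them I had to rebuild the heap by hand.

**First scoop failed.** At 50 mm/s the heap fell flat and jammed with about 23 N on the arm. I backed out and tipped the two rollers back inside the bin mouth. Then I parked the measure and put one roller back on top of the other two with the gripper.

**Second scoop worked.** I drove in at about 150 mm/s, faster than the suggested 50. All three rode heaped: the vertical load rose by 1.2 N, three rollers' weight, and the wrist view showed the top one in the valley. I drew the measure straight back at about 60 mm/s, and the next view showed two level in the tray and one beyond the rod in the bin.

**Last checks.** In the final top view the measure's corners match the starting picture to within about 1 mm. The gripper is clear and touching nothing.

**What went wrong or disagreed:**
- **First grasp:** the arm settled about 8 mm off and slid the measure. I corrected for this when setting it down.
- **Picking up the roller:** something pressed up on the tool with 37 N, probably the gripper's knuckles on the bin walls, close to the 40 N limit. I only have readings at the end of each move, so a brief higher peak can't be ruled out.

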